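# Put the D plug gauge away in the roll-top gauge store

## Task

Roll the slatted shutter of the gauge store fully up and, with it open, put the loose D plug gauge upright into the empty D-shaped nest inside, turned so that the flat of its foot meets the flat of the nest and its collar sits down on the block. Then ease the shutter down by its bar, without slamming it, until you feel it seat on the sill, and leave it shut. Do not knock over or push the other things on the bench.

Things in the scene. Friction and masses are not known exactly. Their poses are not given: they have to be found in the camera images.
- roll_store: Roll-top gauge store, a grey bread-bin shape 320 mm deep (x), 344 wide (y), 195 high, fixed to the bench, its slatted front to the robot's left. Origin: centre of its underside; x from front to back, z up. The rear half is under a fixed hood (top about 190 mm up). With the shutter up, the front half is open to above, between side cheeks whose inner faces are at y = +-160 mm.
- track_axis (a point): Middle of the level axis (along the store's y) about which the shutter's circular track runs, 35 mm above the store's origin. Slats: outer face at radius 149 mm. Side cheeks: half discs of radius 160 mm, 12 mm thick. Hood: outer radius 157 mm, from 10 degrees behind straight up, backwards.
- shutter (a joint): Angle of the shutter along its track: 0 = shut on the sill (hard stop), 1.4 = fully up (hard stop). It stays where it is left; friction and weight together take about 2 to 8 N at the bar.
- shutter_bar (a point): Middle of the shutter's bar: round, 10 mm thick, along the store's y, 124 mm between standoffs, 192 mm from the track axis, 43 mm off the slats. At joint value q it is 16 degrees + q above the front horizon of the axis. Shut, the slats leave no room for an upright gripper: lean the tool about 40 degrees out to the store's front, closing across the bar; it can pivot between the fingers.
- d_nest (a point): Mouth of the empty D nest, on its axis at the top face of the middle black block (88 mm in front of the store's origin, 40 mm above its underside). Blind hole 28 mm deep, its round part of radius 16.5 mm, its flat 9.5 mm from the axis on the side of the store's front (store -x).
- store_floor (a point): The store's inner floor, below the D nest, 12 mm above the underside. To either side of the middle block (60 mm square), 85 mm away, stands a block with a fixed round gauge: handles 22 and 18 mm thick, tops 80 mm above the store's underside.
- gauge: Loose steel plug gauge, 80 mm tall, 0.14 to 0.28 kg, upright on its foot. Origin: centre of the foot's underside, z up. Foot: D section, radius 15 mm, flat 8 mm from the axis on the gauge's -x side, 24 mm long. Collar: 44 mm across, 24 to 30 mm up. Round handle: 24 mm thick, 30 to 80 mm up. Seated: collar on the block, origin 24 mm below the nest mouth, gauge x along store x.
- flux_bottle: Bystander: small brown bottle with black cap, 37 mm across, 84 mm tall, origin under its centre.
- solder_spool: Bystander: upright spool of wire, 60 mm across, 62 mm tall, origin under its centre.
- tape_roll: Bystander: flat roll of tape, 84 mm across, 19 mm high, origin under its centre.
- side_cutters: Bystander: pliers 116 x 40 mm lying flat, 11 mm high, origin under the centre.
- meter: Bystander: wedge-shaped grey hand meter, 190 x 66 mm, 52 mm high, origin under its centre.
- brush: Bystander: brush 120 mm long, 22 mm thick, lying, origin under its centre.
There are look-alikes about, which are no part of the job. Leave any pink or yellow look-alike of the gauge alone.

How it is judged:
On the way, in this order (a step that is already met when the one before it is completed fails the run):
1. the shutter is rolled up (value of joint shutter above 1.25 rad), for 0.2 s.
2. with the shutter up, the gauge is seated in the D nest, flat to flat, and let go (value of joint shutter above 1.2 rad and horizontal distance between gauge and d_nest below 0.004 m and z of gauge in the frame of roll_store below 0.019 m and angle between gauge's own z axis and vertical below 0.08 rad and contact force between the fingers and gauge below 0.1 N), for 0.2 s.
At the end, for the whole second after the job is handed in: The shutter is shut on its sill (within 0.015 rad, 3 mm at the bar) and the gauge stands in the D nest: collar within 3 mm of the block, axis within 4 mm, upright within 0.08 rad, flat to flat, at rest (value of joint shutter below 0.015 rad and horizontal distance between gauge and d_nest below 0.004 m and z of gauge in the frame of roll_store below 0.019 m and angle between gauge's own z axis and vertical below 0.08 rad and angle between the x axis of gauge and the x axis of roll_store, either way round below 0.3 rad and linear speed of gauge below 0.02 m/s); the robot touches nothing.
It fails at once if the shutter is slammed onto the sill (faster than about 0.2 m/s at the bar) (value of joint shutter below 0.06 rad and velocity of joint shutter below -1 rad/s).
It fails at once if a bystander is knocked over or pushed more than 30 mm (distance of any of flux_bottle, solder_spool, tape_roll, side_cutters, meter, brush from where it was at the start of the episode above 0.03 m or angle between flux_bottle's own z axis and vertical above 0.6 rad).
It also fails if it takes over 72 s, if anything falls off the work surface, if the arm or the gripper's body presses on something with over 40 N, if the wrist force passes 120 N, or if a joint passes its speed limit or range.

## Robot

A 6-joint arm with a two-finger parallel gripper is mounted at the origin on a cart in front of the work surface, level with it; the furniture and walls round the work are solid. World frame = base frame: x ahead of the robot, y to its left, z up, the work surface at z = 0. Lengths are in m, angles in rad, forces in N, time in s.
With the tool pointing down it reaches from about 0.275 to 0.75 m from the base axis. Payload 10.2 kg.
Tool frame: the origin (TCP) lies between the finger pads; the fingertips stand 25 mm ahead of it and the grasp point (between the pads) lies 6 mm ahead of it; z points along the fingers, y is the line along which they close (so a half turn about z gives the same grasp; the last joint's range is limited). The gripper opens to 88 mm and grips with 3 to 60 N. Pads are 18 mm wide; open, the fingers measure 123 mm over their backs; the gripper's body (75 mm by 187 mm) begins 45 mm behind the grasp point.
Start: joints at [-1.432, 0.313, 1.498, -0, 1.331, -0.223], TCP at [0.186, -0.491, 0.264] pointing down, gripper open.
Joint ranges: [-2.94, 2.94], [-0.97, 2.17], [0.19, 2.56], [-1.23, 4.37], [0.02, 3.11], [-2.88, 2.88]. Speed limits (rad/s): [2.39, 2.39, 3.01, 3.14, 3.14, 3.14].

## Interface

Orientations are given as [roll, pitch, yaw] about the fixed x, y, z axes, in that order (R = Rz(yaw) Ry(pitch) Rx(roll)).
In Python, from cell import manip, viewer, job_done gives the robot as it stands.
- The arm moves only by the tool drive_tool, never from a script. Its arguments are lists of equal length, an entry for each row: "xyz": the shift along the tool's x, y, z in units of 7.5 cm (1.0 is 7.5 cm), a list of three; "turn": the turn, a rotation vector about the tool's x, y, z in units of 360 degrees (1.0 is 360 degrees), a list of three. A call has 1 to 5 rows; each row shifts and turns the commanded pose from where the row before left it, along the tool's axes as they then stand; what a row does not reach is not made up. A row lasts 1/12 s, in which the tool goes at most 41.7 mm and 7.16 degrees, less where a joint would pass 70% of its speed; a pose out of reach is approached as far as the arm can. A call with a number of a shift or a turn outside -1 to 1 is refused whole. A call with a gripper value outside its range is refused whole. "gripper" is the opening, from 0 (shut) to 1 (fully open), set as the call begins (left out, the last holds). The fingers move at their own pace and stop on an object; the grip force is fixed at half the most. Time passes only in rows, so rows that do not move let the fingers close. It gives the time, the measured TCP pose, the force, the opening and the grip force at its end, in the units of the state.
- manip.sense(): the state, without advancing time (a new reading comes with each control period).
- viewer.get_image(name): name is "scene" or "top" or "wrist"; returns a dict with "pixels" (400x640x3 uint8, red, green, blue), "camera_matrix" (3x3 intrinsics, pixels), "dist_coeffs" ([k1, k2, p1, p2, k3] as OpenCV has them; the pictures are not rectified), "rvec" (rotation vector, rad) and "tvec" (3), from world to camera coordinates, as OpenCV has them; the wrist camera has in their place "T_tool_cam" (4x4, takes a point from camera to tool coordinates, whose origin is the TCP and whose axes are the flange's). Camera axes: x right, y down, z forward; pixel columns grow to the right and rows downward; lengths in m; the calibration is good to about 2 mm. A picture is of the moment at which its call begins: read the wrist's pose just before it. There is no depth.
- job_done(): hands the job in; it is judged then, once.
Trained networks look in the newest picture that a camera, given by its name, has taken for a name from the list of things; names that differ only in an ending like _2 or _b are one class to them, and where a whole thing is asked for, a point or a joint stands for the part that bears it (a point fixed in the world has none). Each returns a list of dicts, best first, with "conf" (0 to 1); they miss things now and then, are a little off and sometimes report something else, mostly with a low value. They report only what shows in the picture. A call takes as long as a camera call. They do not tell look-alikes from the thing itself.
- viewer.boxes_of(name, camera): "bbox" ([left, top, right, bottom] in pixels, round what is visible of it).
- viewer.pinpoint(name, camera): "uv" ([column, row] in pixels: a listed point, or the origin of a listed thing).
The state is a dict: "time": time; "joints": joint angles; "qd": joint speeds; "tau": joint torques, N m; "tool_pos": TCP position; "ee_rot": TCP orientation; "wrist_force": force on the tool from outside, world axes, zero at the start; "ft_torque": the same for the moment, N m; "finger_gap": finger opening in m; "finger_force": force on a finger pad.
Only numpy, scipy, OpenCV 4.12 (cv2) and the standard library are available. Lean on these libraries where they do the work, as an engineer would, in place of code of your own. Each camera call takes 0.05 s, during which the arm holds its last target. There are 200 camera calls.

## Working session

There is one attempt and no reset: what is moved stays moved. The work goes in short steps, Python scripts to look and compute and a tool call to move; the robot and the scene stay as the last step left them, time stands still between calls to the robot, and variables do not carry over. Pictures are saved under pics/ and viewed, at most 10 in all, crops included, and the job is handed in when it is done.

Besides the shell and the picture viewer there is one more tool, called after "Emit:" as name(argument=value, ...) on one line, values as JSON. drive_tool: Moves the arm, as the interface text tells. Shifts and turns lie within -1 to 1; 1 stands for 7.5 cm of shift or 360 degrees of turn. Its arguments: {"type":"object","properties":{"xyz":{"type":"array"},"turn":{"type":"array"},"gripper":{"type":"number"}},"required":["xyz","turn"]}

```bash
mkdir -p pics; ls
cat > h.py <<'E'
import numpy as np, cv2
from scipy.spatial.transform import Rotation as R
from cell import manip, viewer, job_done
def grab(c,f=None):
    s=manip.sense(); im=viewer.get_image(c)
    if f: cv2.imwrite('pics/'+f,cv2.cvtColor(im['pixels'],cv2.COLOR_RGB2BGR))
    return s,im
def cam(im,s=None):
    if 'rvec' in im:
        Rc=R.from_rotvec(np.ravel(im['rvec'])).as_matrix().T; return Rc,-Rc@np.ravel(im['tvec'])
    T=np.array(im['T_tool_cam']); Rt=R.from_euler('xyz',s['ee_rot']).as_matrix()
    return Rt@T[:3,:3],Rt@T[:3,3]+np.array(s['tool_pos'])
def ray(im,uv,s=None):
    p=cv2.undistortPoints(np.array([[uv]],float),np.array(im['camera_matrix']),np.array(im['dist_coeffs']))[0,0]
    Rc,o=cam(im,s); return o,Rc@np.array([p[0],p[1],1])
def atz(im,uv,z,s=None):
    o,d=ray(im,uv,s); return o+d*(z-o[2])/d[2]
def proj(im,P,s=None):
    Rc,o=cam(im,s); r=cv2.Rodrigues(Rc.T)[0]
    return cv2.projectPoints(np.array(P,float).reshape(-1,3),r,-Rc.T@o,np.array(im['camera_matrix']),np.array(im['dist_coeffs']))[0][:,0]
E
cat > a.py <<'E'
from h import *
print(manip.sense())
for c in ['scene','top']:
    s,im=grab(c,c+'0.png'); print(c,cam(im)[1])
    for n,z in [('roll_store',0),('track_axis',.035),('shutter_bar',.088),('d_nest',.04),('gauge',0),('flux_bottle',0),('solder_spool',0),('tape_roll',0),('side_cutters',0),('meter',0),('brush',0)]:
        for d in viewer.pinpoint(n,c)[:3]: print(n,round(d['conf'],2),np.round(d['uv'],1),np.round(atz(im,d['uv'],z),3))
E
python3 a.py
```

```text
pics
{'time': 0.0, 'joints': array([-1.43242638e+00,  3.13434982e-01,  1.49842737e+00, -4.54444251e-05,
        1.33098719e+00, -2.23365034e-01]), 'qd': array([ 1.27608881e-03, -1.08079718e-05, -2.32257634e-03, -5.26388630e-04,
       -2.01568802e-03, -4.73394730e-05]), 'tau': array([ 1.34192644e-03, -4.02209830e+01, -2.52266586e+01,  6.95569161e-02,
        3.52846866e-02, -8.37801917e-05]), 'tool_pos': array([ 0.1857624 , -0.49080928,  0.26317239]), 'ee_rot': array([-3.14035721e+00, -2.35383385e-04,  3.61745658e-01]), 'wrist_force': array([-0.11209821, -0.28732626, -0.82062492]), 'ft_torque': array([-0.00949818, -0.03696231, -0.00484593]), 'finger_force': 0.0, 'finger_gap': 0.08811804310411032}
scene [ 1.38795521 -0.12103161  1.05468565]
top [-0.2406067   0.18355974  1.03194934]
track_axis 0.74 [357.6 188. ] [ 0.565 -0.124  0.035]
shutter_bar 0.56 [305.5 181.4] [0.583 0.05  0.088]
d_nest 0.86 [332.1 191.7] [ 0.562 -0.035  0.04 ]
gauge 0.74 [250.2 221.1] [0.527 0.247 0.   ]
gauge 0.59 [199.4 229.7] [0.526 0.412 0.   ]
gauge 0.53 [223.5 225.6] [0.527 0.334 0.   ]
flux_bottle 0.62 [252.2 190.8] [0.655 0.227 0.   ]
solder_spool 0.88 [227.1 193.7] [0.66  0.314 0.   ]
tape_roll 0.85 [202.  273.3] [0.365 0.407 0.   ]
meter 0.59 [177.4 204.7] [0.646 0.484 0.   ]
brush 0.83 [284.1 264.6] [0.345 0.163 0.   ]
```

View pics/scene0.png

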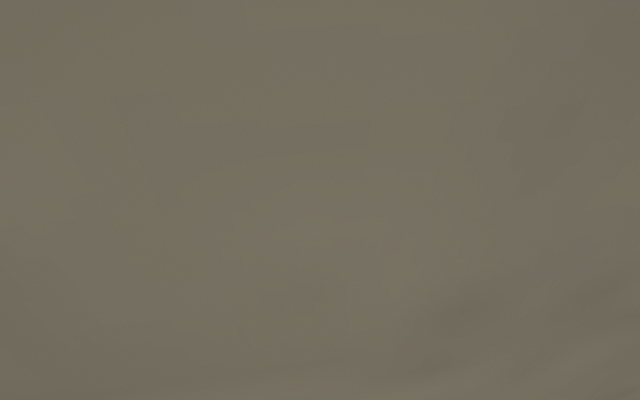

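View pics/top0.png

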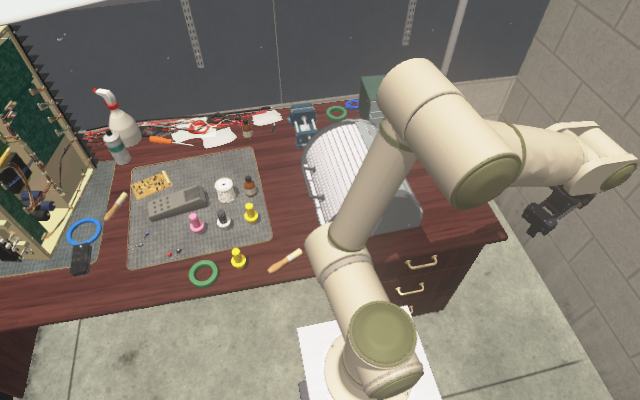

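```bash
cat > b.py <<'E'
from h import *
s,im=grab('scene','scene1.png')
print(im['pixels'].std())
for n,z in [('roll_store',0),('track_axis',.035),('shutter_bar',.088),('d_nest',.04),('gauge',0)]:
    for d in viewer.pinpoint(n,'scene')[:4]: print(n,round(d['conf'],2),np.round(d['uv'],1),np.round(atz(im,d['uv'],z),3))
a=cv2.imread('pics/top0.png')[120:280,180:380]
b=cv2.imread('pics/scene1.png')
cv2.imwrite('pics/c1.png',cv2.resize(a,None,fx=4,fy=3.7 if 0 else 3.7,interpolation=cv2.INTER_CUBIC))
E
python3 b.py
```

```text
8.623935389422678
```

View pics/c1.png

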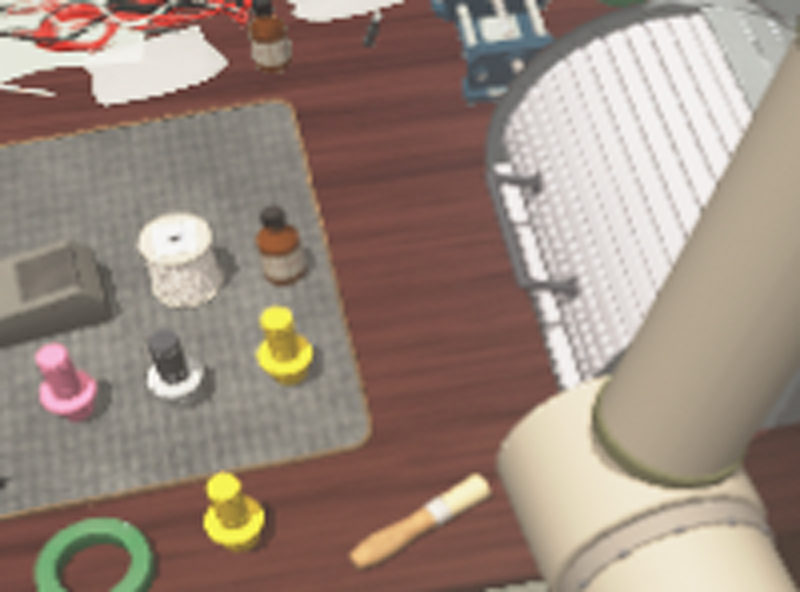

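```bash
cat >> h.py <<'E'
def plan(wps, step=.036, ang=.115, start=None):
    """wps: list of (pos, rpy) ; prints rows in tool axes/units"""
    s=manip.sense(); p=np.array(s['tool_pos']); q=R.from_euler('xyz',s['ee_rot'])
    if start: p,q=np.array(start[0]),R.from_euler('xyz',start[1])
    X=[];T=[]
    for pos,rpy in wps:
        pos=np.array(pos,float); g=R.from_euler('xyz',rpy); rv=(q.inv()*g).as_rotvec()
        n=max(1,int(np.ceil(max(np.linalg.norm(pos-p)/step,np.linalg.norm(rv)/ang))))
        dp=(pos-p)/n
        for i in range(n):
            X.append(np.round(q.inv().apply(dp)/.075,3)); T.append(np.round(rv/n/2/np.pi,4))
            q=q*R.from_rotvec(rv/n)
        p,q=pos,g
    for i in range(0,len(X),5):
        print('xyz',str([x.tolist() for x in X[i:i+5]]).replace(' ',''),'turn',str([x.tolist() for x in T[i:i+5]]).replace(' ',''))
E
python3 -c "
from h import *
P=np.pi
plan([((.35,-.30,.36),(P,0,0)),((.575,.1,.36),(P,0,0)),((.575,.186,.25),(2.443,0,0))],step=.04,ang=.118)"
```

```text
xyz [[0.421,-0.23,-0.183],[0.409,-0.251,-0.183],[0.395,-0.272,-0.183],[0.381,-0.292,-0.183],[0.365,-0.311,-0.183]] turn [[-0.0,0.0,0.0082],[-0.0,0.0,0.0082],[-0.0,0.0,0.0082],[-0.0,0.0,0.0082],[-0.0,0.0,0.0082]]
xyz [[0.349,-0.33,-0.183],[0.331,-0.347,-0.183],[0.25,-0.444,-0.0],[0.25,-0.444,-0.0],[0.25,-0.444,-0.0]] turn [[-0.0,0.0,0.0082],[-0.0,0.0,0.0082],[0.0,0.0,0.0],[0.0,0.0,0.0],[0.0,0.0,0.0]]
xyz [[0.25,-0.444,-0.0],[0.25,-0.444,-0.0],[0.25,-0.444,-0.0],[0.25,-0.444,-0.0],[0.25,-0.444,-0.0]] turn [[0.0,0.0,0.0],[0.0,0.0,0.0],[0.0,0.0,0.0],[0.0,0.0,0.0],[0.0,0.0,0.0]]
xyz [[0.25,-0.444,-0.0],[0.25,-0.444,-0.0],[0.25,-0.444,-0.0],[0.25,-0.444,-0.0],[0.0,-0.191,0.244]] turn [[0.0,0.0,0.0],[0.0,0.0,0.0],[0.0,0.0,0.0],[0.0,0.0,0.0],[-0.0185,0.0,0.0]]
xyz [[0.0,-0.218,0.221],[0.0,-0.242,0.194],[0.0,-0.263,0.164],[0.0,-0.281,0.133],[0.0,-0.294,0.099]] turn [[-0.0185,0.0,0.0],[-0.0185,0.0,0.0],[-0.0185,0.0,0.0],[-0.0185,0.0,0.0],[-0.0185,0.0,0.0]]
```

Emit:
drive_tool(xyz=[[0.42, -0.23, -0.18], [0.41, -0.25, -0.18], [0.4, -0.27, -0.18], [0.38, -0.29, -0.18], [0.37, -0.31, -0.18]], turn=[[0, 0, 0.008], [0, 0, 0.008], [0, 0, 0.008], [0, 0, 0.008], [0, 0, 0.008]], gripper=0.45)

```text
time: 1.92
tool_pos: [0.3042, -0.3531, 0.332]
ee_rot: [3.141, -0.0, 0.108]
wrist_force: [-0.4, 0.0, 0.4]
finger_gap: 0.0568
finger_force: 0.0
```

Emit:
drive_tool(xyz=[[0.35, -0.33, -0.18], [0.33, -0.35, -0.18], [0.25, -0.44, 0], [0.25, -0.44, 0], [0.25, -0.44, 0]], turn=[[0, 0, 0.008], [0, 0, 0.008], [0, 0, 0], [0, 0, 0], [0, 0, 0]])

```text
time: 2.33
tool_pos: [0.4058, -0.198, 0.3585]
ee_rot: [3.141, -0.001, 0.01]
wrist_force: [0.3, -0.3, 0.3]
finger_gap: 0.0396
finger_force: 0.0
```

Emit:
drive_tool(xyz=[[0.25, -0.44, 0], [0.25, -0.44, 0], [0.25, -0.44, 0], [0.25, -0.44, 0], [0.25, -0.44, 0]], turn=[[0, 0, 0], [0, 0, 0], [0, 0, 0], [0, 0, 0], [0, 0, 0]])

```text
time: 2.75
tool_pos: [0.4978, -0.0319, 0.3584]
ee_rot: [3.141, -0.0, 0.01]
wrist_force: [0.8, -1.3, 1.5]
finger_gap: 0.04
finger_force: 0.0
```

Emit:
drive_tool(xyz=[[0.25, -0.44, 0], [0.25, -0.44, 0], [0.25, -0.44, 0], [0.25, -0.44, 0], [0, -0.19, 0.24]], turn=[[0, 0, 0], [0, 0, 0], [0, 0, 0], [0, 0, 0], [-0.0185, 0, 0]])

```text
time: 3.17
tool_pos: [0.5733, 0.1147, 0.342]
ee_rot: [3.027, -0.006, 0.009]
wrist_force: [-0.5, -1.4, -0.3]
finger_gap: 0.0398
finger_force: 0.0
```

Emit:
drive_tool(xyz=[[0, -0.22, 0.22], [0, -0.24, 0.19], [0, -0.26, 0.16], [0, -0.28, 0.13], [0, -0.29, 0.1]], turn=[[-0.0185, 0, 0], [-0.0185, 0, 0], [-0.0185, 0, 0], [-0.0185, 0, 0], [-0.0185, 0, 0]])

```text
time: 3.58
tool_pos: [0.57, 0.1857, 0.2495]
ee_rot: [2.439, -0.002, 0.011]
wrist_force: [0.6, -0.5, 0.2]
finger_gap: 0.0393
finger_force: 0.0
```

```bash
cat > c.py <<'E'
from h import *
s,im=grab('wrist','w1.png'); print(s['tool_pos'],s['ee_rot'],s['joints'],s['time'],s['finger_gap'])
for n,z in [('roll_store',0),('track_axis',.035),('shutter_bar',.088),('d_nest',.04),('gauge',0)]:
    for d in viewer.pinpoint(n,'wrist')[:4]: print(n,round(d['conf'],2),np.round(d['uv'],1),np.round(atz(im,d['uv'],z,s),4))
s,im=grab('top','top1.png')
for n,z in [('roll_store',0),('track_axis',.035),('shutter_bar',.088),('d_nest',.04)]:
    for d in viewer.pinpoint(n,'top')[:4]: print(n,round(d['conf'],2),np.round(d['uv'],1),np.round(atz(im,d['uv'],z,s),4))
E
python3 c.py
```

```text
[0.57004946 0.18568825 0.24947781] [ 2.43887661e+00 -2.31865195e-03  1.11854766e-02] [ 0.34790546  0.65804806  1.14382727 -0.65717926  1.60226244  1.97687415] 3.5833 0.03931319550625172
roll_store 0.55 [367.2 154. ] [ 0.5683 -0.1222  0.    ]
track_axis 0.73 [385.1 160.7] [ 0.5622 -0.1231  0.035 ]
shutter_bar 0.58 [332.5 185.6] [0.5569 0.0313 0.088 ]
gauge 0.87 [ 95.9 230.4] [0.53   0.2406 0.    ]
roll_store 0.68 [357.4 195.8] [ 0.5588 -0.125   0.    ]
track_axis 0.86 [356.6 188.3] [ 0.5639 -0.1207  0.035 ]
d_nest 0.73 [331.4 190.5] [ 0.5677 -0.0339  0.04  ]
```

View pics/w1.png

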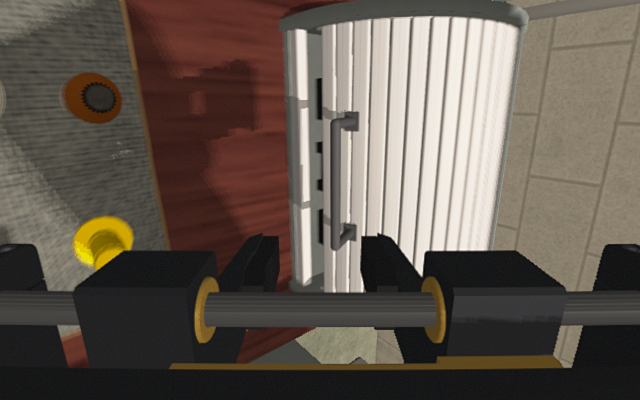

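```bash
cat > d.py <<'E'
from h import *
from scipy.optimize import least_squares
R0=R; s,im=grab('wrist')
im2=cv2.imread('pics/w1.png',0); 
# bar centreline from dark columns
for r in range(130,232,12):
    row=im2[r,322:350].astype(int); print(r,row.tolist())
uv=[(336,126),(337,241)]
def bar(p,t):
    ax,ay,yaw,q=p; f=np.array([-np.sin(yaw),np.cos(yaw),0]); e=np.array([np.cos(yaw),np.sin(yaw),0]); a=np.radians(16)+q
    return np.array([ax,ay,.035])+.192*(np.cos(a)*f+np.array([0,0,np.sin(a)]))+t*e
def res(p):
    # far end is +x? find by projection order
    pr=proj(im,[bar(p,.064),bar(p,-.064)],s)
    return np.r_[(pr-np.array(uv)).ravel()/1.5,(p[0]-.5645)/.005,(p[1]+.122)/.004,p[2]/.1]
f=least_squares(res,[.5645,-.122,0,.2]); print(f.x,f.fun,bar(f.x,0),proj(im,[bar(f.x,.064),bar(f.x,-.064)],s))
E
python3 d.py
```

```text
130 [114, 131, 145, 149, 152, 153, 156, 160, 81, 44, 58, 72, 85, 92, 99, 102, 103, 93, 103, 172, 177, 154, 135, 97, 88, 89, 93, 99]
142 [71, 123, 145, 148, 151, 152, 155, 160, 85, 45, 60, 73, 84, 90, 101, 104, 102, 93, 107, 170, 173, 174, 174, 176, 177, 186, 219, 235]
154 [69, 117, 143, 147, 150, 150, 155, 158, 83, 45, 58, 73, 84, 92, 100, 104, 101, 93, 104, 170, 173, 172, 174, 177, 178, 183, 223, 237]
166 [68, 108, 142, 145, 148, 152, 155, 158, 85, 44, 59, 73, 85, 93, 100, 104, 102, 93, 113, 168, 174, 172, 174, 174, 174, 194, 227, 238]
178 [52, 107, 138, 145, 146, 150, 155, 158, 84, 45, 57, 71, 84, 93, 100, 104, 100, 93, 122, 169, 171, 173, 173, 173, 174, 198, 230, 239]
190 [52, 101, 137, 141, 147, 148, 153, 156, 88, 47, 56, 73, 83, 93, 100, 102, 100, 92, 118, 168, 171, 170, 173, 171, 174, 204, 233, 228]
202 [111, 120, 133, 141, 145, 149, 152, 157, 94, 47, 57, 74, 85, 93, 102, 104, 99, 93, 129, 166, 171, 171, 173, 168, 176, 212, 235, 211]
214 [29, 85, 113, 127, 137, 143, 151, 156, 100, 48, 57, 73, 85, 93, 100, 103, 99, 92, 141, 167, 169, 172, 172, 168, 179, 217, 237, 234]
226 [25, 85, 128, 140, 146, 148, 150, 146, 95, 47, 56, 74, 84, 93, 100, 103, 99, 92, 98, 115, 119, 87, 58, 63, 67, 73, 73, 71]
[ 0.56845579 -0.13363254  0.04522203  0.11231021] [-0.52801186 -2.27053087  0.01283517  3.07732519  0.79115883 -2.90813596
  0.45222026] [0.56043306 0.04365426 0.10827363] [[335.20798221 122.5942037 ]
 [337.01925276 245.61598779]]
```

```bash
sed -i 's/^uv=.*/uv=[(335.2,121.5),(335.0,246)]/; /^for r/,/print(r,row/d' d.py
cat >> d.py <<'E'
b=bar(f.x,0); yw=f.x[2]
u=np.array([-np.sin(yw)*np.sin(.7),np.cos(yw)*np.sin(.7),np.cos(.7)])
print('u',u); 
Rt=R.from_euler('xyz',(np.pi-.7,0,0)); Rt=R.from_euler('z',yw)*Rt; print(Rt.as_euler('xyz'))
for k in (.1,.006): print(b+u*k)
E
python3 d.py
```

```text
[ 0.56625857 -0.12535132  0.02187264  0.13926245] [-0.03303981 -0.5975497  -0.11917858  0.85644041  0.3517142  -0.83783036
  0.21872638] [0.56242178 0.05003585 0.1130296 ] [[335.15044029 120.60367546]
 [334.82123213 247.28466062]]
u [-0.01408962  0.64406359  0.76484219]
[2.44159265 0.         0.02187264]
[0.56101282 0.11444221 0.18951382]
[0.56233724 0.05390023 0.11761866]
```

```bash
python3 -c "
from h import *
plan([((.5614,.0951,.1666),(2.4416,0,.015))],step=.03)"
```

```text
xyz [[-0.026,0.039,0.323],[-0.026,0.039,0.323],[-0.026,0.038,0.323],[-0.027,0.038,0.323],[-0.027,0.038,0.323]] turn [[-0.0001,0.0001,-0.0002],[-0.0001,0.0001,-0.0002],[-0.0001,0.0001,-0.0002],[-0.0001,0.0001,-0.0002],[-0.0001,0.0001,-0.0002]]
```

Emit:
drive_tool(xyz=[[-0.026, 0.038, 0.32], [-0.026, 0.038, 0.32], [-0.026, 0.038, 0.32], [-0.026, 0.038, 0.32], [-0.026, 0.038, 0.32]], turn=[[0, 0, 0], [0, 0, 0], [0, 0, 0], [0, 0, 0], [0, 0, 0]], gripper=0.45)

```text
time: 4.65
tool_pos: [0.5611, 0.0955, 0.1663]
ee_rot: [2.445, -0.0, 0.01]
wrist_force: [1.2, -0.7, -0.6]
finger_gap: 0.0396
finger_force: 0.0
```

```bash
python3 -c "
from h import *
s,im=grab('wrist','w2.png'); print(s['tool_pos'],s['ee_rot'])
print(proj(im,[(.562,.050,.113),(.561+.064,.0515,.113),(.561-.064,.049,.113)],s), [d['uv'] for d in viewer.pinpoint('shutter_bar','wrist')])"
```

```text
[0.56106518 0.0955375  0.16631006] [ 2.44460731e+00 -4.59637749e-04  9.87269930e-03]
[[321.64275497 220.67817631]
 [320.61601102 115.55660022]
 [321.90148453 311.56621859]] [[320.7, 221.1]]
```

View pics/w2.png

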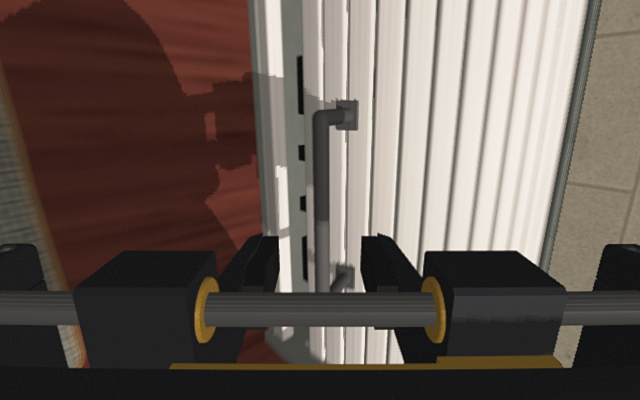

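Emit:
drive_tool(xyz=[[0.01, 0, 0.285], [0.01, 0, 0.285], [0, 0, 0.285], [0, 0, 0], [0, 0, 0]], turn=[[0, 0, 0], [0, 0, 0], [0, 0, 0], [0, 0, 0], [0, 0, 0]])

```text
time: 5.17
tool_pos: [0.5634, 0.0556, 0.1183]
ee_rot: [2.444, -0.0, 0.009]
wrist_force: [0.2, 0.2, 1.1]
finger_gap: 0.0396
finger_force: 0.0
```

Emit:
drive_tool(xyz=[[0, 0, 0], [0, 0, 0], [0, 0, 0], [0, 0, 0], [0, 0, 0]], turn=[[0, 0, 0], [0, 0, 0], [0, 0, 0], [0, 0, 0], [0, 0, 0]], gripper=0)

```text
time: 5.58
tool_pos: [0.5633, 0.0554, 0.1182]
ee_rot: [2.444, -0.001, 0.01]
wrist_force: [1.3, -2.6, -0.2]
finger_gap: 0.0086
finger_force: 26.8
```

```bash
cat > arc.py <<'E'
from h import *
import sys
# args: list of (q, lean) ; axis from measured grasp
def arc(ay,az,x0,yaw,q0,q1,l0,l1,n,start=None):
    W=[]
    for t in np.linspace(0,1,n+1)[1:]:
        q=q0+(q1-q0)*t; l=l0+(l1-l0)*t; a=np.radians(16)+q
        f=np.array([-np.sin(yaw),np.cos(yaw),0]); z=np.array([0,0,1.])
        p=np.array([x0,ay,az])+.192*(np.cos(a)*f+np.sin(a)*z)+.006*(np.sin(l)*f+np.cos(l)*z)
        W.append((p,(R.from_euler('z',yaw)*R.from_euler('x',np.pi-l)).as_euler('xyz')))
    return W
def where():
    s=manip.sense(); Rt=R.from_euler('xyz',s['ee_rot']).as_matrix(); return s,np.array(s['tool_pos'])+.006*Rt[:,2],Rt
E
python3 -c "
from arc import *
s,g,Rt=where(); print(g,s['ee_rot'],s['finger_gap'],s['finger_force'],s['wrist_force'],s['time'])
a=np.arctan2(g[2]-.035,g[1]+.1254);print(np.degrees(a)-16,np.hypot(g[2]-.035,g[1]+.1254))
yaw=.012;ay=g[1]-np.sqrt(.192**2-(g[2]-.035)**2);q0=np.arcsin((g[2]-.035)/.192)-np.radians(16);print(ay,q0)
W=arc(ay,.035,g[0]+.002,yaw,q0,1.36,np.pi-s['ee_rot'][0],0,20)
print(W[-1]); plan(W)"
```

```text
[0.56336758 0.05156018 0.11359256] [ 2.44363760e+00 -6.42066971e-04  1.03885873e-02] 0.008579324016721715 26.839351058006287 [ 1.26986648 -2.61952218 -0.17456964] 5.5833
7.947235560522291 0.19362772034889864
-0.12361747612402671 0.14247375796440953
(array([ 0.56552517, -0.13674989,  0.23255029]), array([3.14159265, 0.        , 0.012     ]))
xyz [[-0.001,0.145,-0.063],[-0.0,0.147,-0.06],[0.0,0.148,-0.056],[-0.0,0.15,-0.052],[0.0,0.151,-0.048]] turn [[0.0056,0.0001,-0.0003],[0.0056,-0.0,-0.0],[0.0056,0.0,0.0],[0.0056,0.0,0.0],[0.0056,-0.0,-0.0]]
xyz [[-0.0,0.152,-0.045],[0.0,0.153,-0.041],[0.0,0.154,-0.037],[-0.0,0.155,-0.033],[-0.0,0.156,-0.029]] turn [[0.0056,0.0,0.0],[0.0056,0.0,0.0],[0.0056,-0.0,-0.0],[0.0056,-0.0,-0.0],[0.0056,0.0,-0.0]]
xyz [[0.0,0.157,-0.025],[-0.0,0.157,-0.021],[-0.0,0.158,-0.017],[-0.0,0.158,-0.013],[0.0,0.158,-0.009]] turn [[0.0056,0.0,-0.0],[0.0056,0.0,0.0],[0.0056,0.0,0.0],[0.0056,0.0,0.0],[0.0056,0.0,0.0]]
xyz [[0.0,0.159,-0.005],[-0.0,0.159,-0.001],[0.0,0.159,0.003],[-0.0,0.158,0.007],[-0.0,0.158,0.011]] turn [[0.0056,-0.0,0.0],[0.0056,0.0,0.0],[0.0056,0.0,0.0],[0.0056,0.0,0.0],[0.0056,-0.0,-0.0]]
```

Emit:
drive_tool(xyz=[[0, 0.145, -0.063], [0, 0.147, -0.06], [0, 0.148, -0.056], [0, 0.15, -0.052], [0, 0.151, -0.048]], turn=[[0.0056, 0, 0], [0.0056, 0, 0], [0.0056, 0, 0], [0.0056, 0, 0], [0.0056, 0, 0]])

```text
time: 6.0
tool_pos: [0.5639, 0.0236, 0.1672]
ee_rot: [2.624, -0.002, 0.012]
wrist_force: [4.4, 2.1, -7.1]
finger_gap: 0.0085
finger_force: 30.4
```

Emit:
drive_tool(xyz=[[0, 0.152, -0.045], [0, 0.153, -0.041], [0, 0.154, -0.037], [0, 0.155, -0.033], [0, 0.156, -0.029]], turn=[[0.0056, 0, 0], [0.0056, 0, 0], [0.0056, 0, 0], [0.0056, 0, 0], [0.0056, 0, 0]])

```text
time: 6.42
tool_pos: [0.5648, -0.0222, 0.2052]
ee_rot: [2.8, -0.004, 0.012]
wrist_force: [6.2, 5.2, -3.4]
finger_gap: 0.0082
finger_force: 30.1
```

```bash
python3 -c "
from arc import *
s,g,Rt=where(); print(g,s['ee_rot'],s['finger_gap'],s['finger_force'],s['wrist_force'],s['time'])
print(np.degrees(np.arctan2(g[2]-.035,g[1]+.1236))-16,np.hypot(g[2]-.035,g[1]+.1236))"
```

```text
[ 0.56487621 -0.02422469  0.19952714] [ 2.80006919 -0.00358083  0.01168466] 0.008242808438824197 30.13388156890869 [ 6.18897768  5.1679138  -3.37906143] 6.4167
42.86778835661113 0.19220986609848217
```

Emit:
drive_tool(xyz=[[0, 0.157, -0.025], [0, 0.157, -0.021], [0, 0.158, -0.017], [0, 0.158, -0.013], [0, 0.158, -0.009]], turn=[[0.0056, 0, 0], [0.0056, 0, 0], [0.0056, 0, 0], [0.0056, 0, 0], [0.0056, 0, 0]])

```text
time: 6.83
tool_pos: [0.566, -0.0775, 0.2274]
ee_rot: [2.975, -0.005, 0.011]
wrist_force: [12.1, 5.5, -4.5]
finger_gap: 0.0081
finger_force: 30.0
```

Emit:
drive_tool(xyz=[[0, 0.159, -0.005], [0, 0.159, -0.001], [0, 0.159, 0.003], [0, 0.158, 0.007], [0, 0.158, 0.011]], turn=[[0.0056, 0, 0], [0.0056, 0, 0], [0.0056, 0, 0], [0.0056, 0, 0], [0.0056, 0, 0]])

```text
time: 7.25
tool_pos: [0.5671, -0.1367, 0.2324]
ee_rot: [-3.132, -0.007, 0.011]
wrist_force: [14.7, 5.3, -3.6]
finger_gap: 0.0082
finger_force: 29.9
```

Emit:
drive_tool(xyz=[[0, 0, 0], [0, 0, 0], [0, 0, 0], [0, 0, 0]], turn=[[0, 0, 0], [0, 0, 0], [0, 0, 0], [0, 0, 0]])

```text
time: 7.58
tool_pos: [0.5671, -0.1379, 0.2321]
ee_rot: [-3.137, -0.007, 0.01]
wrist_force: [14.0, -5.4, -3.7]
finger_gap: 0.0081
finger_force: 30.0
```

```bash
python3 -c "
from arc import *
s,g,Rt=where(); print(g,s['ee_rot'],s['joints'],s['finger_gap'],s['finger_force'],s['wrist_force'],s['time'])
print((np.arctan2(g[2]-.035,g[1]+.1236))-np.radians(16),np.hypot(g[2]-.035,g[1]+.1236))"
```

```text
[ 0.56711118 -0.13789565  0.22614161] [-3.13747764 -0.00682385  0.00990795] [-0.44181097  0.46331821  1.3649177   0.0069166   1.30901956  1.11728785] 0.008078151063864732 29.950073612853885 [14.01473003 -5.43438893 -3.65704593] 7.5833
1.3661955476593328 0.19167545840578384
```

Emit:
drive_tool(xyz=[[0, 0, 0], [0, 0, 0], [0, 0, -0.1], [0, 0, -0.4], [0, 0, -0.5]], turn=[[0, 0, 0], [0, 0, 0], [0, 0, 0], [0, 0, 0], [0, 0, 0]], gripper=0.5)

```text
time: 8.0
tool_pos: [0.5642, -0.1373, 0.3059]
ee_rot: [-3.133, 0.005, 0.01]
wrist_force: [-0.4, -0.5, 0.9]
finger_gap: 0.0399
finger_force: 0.0
```

Emit:
drive_tool(xyz=[[-0.22, -0.33, -0.1], [-0.22, -0.33, 0], [-0.22, -0.33, 0], [-0.22, -0.33, 0], [0, 0, 0]], turn=[[0, 0, 0], [0, 0, 0], [0, 0, 0], [0, 0, 0], [0, 0, 0]])

```text
time: 8.42
tool_pos: [0.4959, -0.036, 0.3161]
ee_rot: [-3.135, -0.001, 0.013]
wrist_force: [-0.4, 0.2, -0.1]
finger_gap: 0.0443
finger_force: 0.0
```

```bash
python3 -c "
from h import *
s,im=grab('wrist','w3.png'); print(s['tool_pos'],s['ee_rot'],s['time'])
for n,z in [('roll_store',0),('track_axis',.035),('shutter_bar',.226),('d_nest',.04),('store_floor',.012)]:
    for d in viewer.pinpoint(n,'wrist')[:4]: print(n,round(d['conf'],2),np.round(d['uv'],1),np.round(atz(im,d['uv'],z,s),4))
s,im=grab('top','top2.png')
for n,z in [('roll_store',0),('track_axis',.035),('shutter_bar',.226),('d_nest',.04)]:
    for d in viewer.pinpoint(n,'top')[:4]: print(n,round(d['conf'],2),np.round(d['uv'],1),np.round(atz(im,d['uv'],z,s),4))
"
```

```text
[ 0.49592729 -0.03604939  0.3160543 ] [-3.13481619e+00 -6.81928663e-04  1.29937972e-02] 8.4167
roll_store 0.82 [390.8 106.1] [ 0.5643 -0.1246  0.    ]
track_axis 0.63 [398.9 105.6] [ 0.5651 -0.1271  0.035 ]
shutter_bar 0.83 [484.8 103. ] [ 0.5679 -0.1368  0.226 ]
shutter_bar 0.65 [397.  105.9] [ 0.5652 -0.0826  0.226 ]
d_nest 0.9 [322.  105.2] [ 0.5643 -0.0363  0.04  ]
d_nest 0.21 [102.1  35. ] [0.638  0.2115 0.04  ]
store_floor 0.77 [315.9 106. ] [ 0.5631 -0.0287  0.012 ]
```

View pics/w3.png

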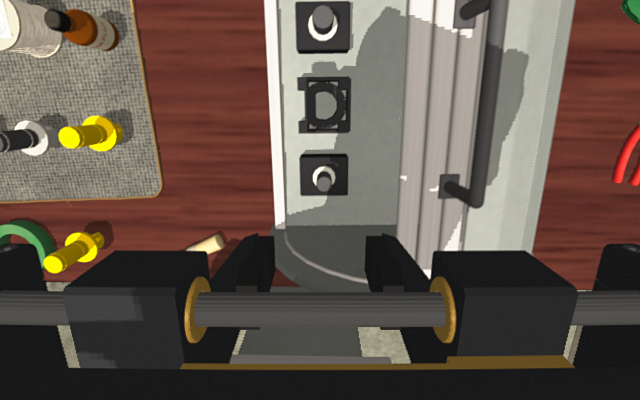

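```bash
cat > e.py <<'E'
from h import *
s,im=grab('wrist')
T=np.array(im['T_tool_cam']); print(np.round(T,3),im['camera_matrix'][0][0])
for uv in [(323.5,27),(325.5,105),(324,175)]: print(atz(im,uv,.04,s))
G=np.array([.527,.334,.03])
for az in (0.5,.8):
  for ln in (.87,1.0):
    rpy=(np.pi,-ln,az); Rt=R.from_euler('xyz',rpy).as_matrix()
    p=cv2.undistortPoints(np.array([[[320,150.]]]),np.array(im['camera_matrix']),np.array(im['dist_coeffs']))[0,0]
    d=Rt@T[:3,:3]@np.array([p[0],p[1],1]); d/=np.linalg.norm(d)
    o=G-.2*d; tcp=o-Rt@T[:3,3]; print(az,ln,'tcp',tcp,'tip',tcp+.025*Rt[:,2],'cam',o,'flange~',tcp-.2*Rt[:,2])
E
python3 e.py
```

```text
[[ 0.    -0.962 -0.272  0.07 ]
 [ 1.     0.     0.     0.   ]
 [ 0.    -0.272  0.962 -0.12 ]
 [ 0.     0.     0.     1.   ]] 327.62449322801683
[ 0.64925473 -0.0409639   0.04      ]
[ 0.56653055 -0.04435505  0.04      ]
[ 0.48352157 -0.04372902  0.04      ]
0.5 0.87 tcp [0.45004394 0.29244538 0.04769483] tip [0.46681298 0.30160635 0.03157417] cam [0.40928143 0.26996839 0.17846646] flange~ [0.31589159 0.21915762 0.17666014]
0.5 1.0 tcp [0.44867853 0.29169945 0.03620803] tip [0.46714003 0.30178502 0.02270047] cam [0.39338352 0.26128333 0.15984191] flange~ [0.30098648 0.21101492 0.14426849]
0.8 0.87 tcp [0.4657613  0.27155929 0.04769483] tip [0.47907412 0.28526669 0.03157417] cam [0.43346178 0.23804005 0.17846646] flange~ [0.35925868 0.16190008 0.17666014]
0.8 1.0 tcp [0.46467731 0.27044317 0.03620803] tip [0.47933377 0.28553403 0.02270047] cam [0.42084055 0.22504474 0.15984191] flange~ [0.34742561 0.1497163  0.14426849]
```

```bash
cat > e2.py <<'E'
from h import *
s,im=grab('wrist'); T=np.array(im['T_tool_cam']); G=np.array([.527,.334,.03])
for az in (.6,):
  for ln in (.7,.87,1.05,1.2):
   for row in (40,90):
    rpy=(np.pi,-ln,az); Rt=R.from_euler('xyz',rpy).as_matrix()
    p=cv2.undistortPoints(np.array([[[320,float(row)]]]),np.array(im['camera_matrix']),np.array(im['dist_coeffs']))[0,0]
    d=Rt@T[:3,:3]@np.array([p[0],p[1],1]); d/=np.linalg.norm(d)
    o=G-.27*d; tcp=o-Rt@T[:3,3]; print(ln,row,'elev',np.degrees(np.arcsin(-d[2])),'tcp',np.round(tcp,3),'tip',np.round(tcp+.025*Rt[:,2],3),'fl',np.round(tcp-.2*Rt[:,2],3))
E
python3 e2.py
```

```text
0.7 40 elev 40.106030225941424 tcp [0.376 0.231 0.067] tip [0.389 0.24  0.048] fl [0.27  0.158 0.22 ]
0.7 90 elev 47.70402668440288 tcp [0.396 0.245 0.093] tip [0.41  0.254 0.074] fl [0.29  0.172 0.246]
0.87 40 elev 30.36575485881324 tcp [0.373 0.229 0.036] tip [0.389 0.24  0.02 ] fl [0.247 0.143 0.165]
0.87 90 elev 37.96375522704997 tcp [0.389 0.24  0.065] tip [0.405 0.251 0.049] fl [0.263 0.154 0.194]
1.05 40 elev 20.0525207070038 tcp [0.375 0.23  0.002] tip [ 0.392  0.242 -0.01 ] fl [0.231 0.132 0.102]
1.05 90 elev 27.650523806219958 tcp [0.386 0.238 0.035] tip [0.404 0.251 0.023] fl [0.243 0.14  0.134]
1.2 40 elev 11.45815830710781 tcp [ 0.38   0.234 -0.025] tip [ 0.399  0.247 -0.034] fl [0.226 0.128 0.047]
1.2 90 elev 19.056163069907797 tcp [0.387 0.239 0.01 ] tip [0.407 0.252 0.   ] fl [0.234 0.134 0.082]
```

```bash
cat > e3.py <<'E'
from h import *
s,im=grab('wrist'); T=np.array(im['T_tool_cam']); G=np.array([.527,.334,.03])
rpy=(np.pi,-.7,1.15); Rt=R.from_euler('xyz',rpy).as_matrix()
p=cv2.undistortPoints(np.array([[[320,65.]]]),np.array(im['camera_matrix']),np.array(im['dist_coeffs']))[0,0]
d=Rt@T[:3,:3]@np.array([p[0],p[1],1]); d/=np.linalg.norm(d)
o=G-.26*d; tcp=o-Rt@T[:3,3]; print('elev',np.degrees(np.arcsin(-d[2])),tcp,tcp+.025*Rt[:,2])
plan([(tcp+[-.03,-.05,.15],rpy),(tcp,rpy)],step=.038,ang=.118)
E
python3 e3.py
```

```text
elev 43.811204075113665 [0.45964701 0.18461199 0.07323233] [0.46622588 0.19931245 0.05411128]
xyz [[-0.074,-0.194,0.103],[-0.062,-0.196,0.106],[-0.049,-0.198,0.109],[-0.037,-0.198,0.113],[-0.025,-0.197,0.118]] turn [[0.0052,0.0082,-0.0145],[0.0052,0.0082,-0.0145],[0.0052,0.0082,-0.0145],[0.0052,0.0082,-0.0145],[0.0052,0.0082,-0.0145]]
xyz [[-0.013,-0.195,0.124],[-0.002,-0.192,0.13],[0.008,-0.187,0.136],[0.018,-0.181,0.143],[0.026,-0.174,0.15]] turn [[0.0052,0.0082,-0.0145],[0.0052,0.0082,-0.0145],[0.0052,0.0082,-0.0145],[0.0052,0.0082,-0.0145],[0.0052,0.0082,-0.0145]]
xyz [[0.034,-0.167,0.157],[0.041,-0.158,0.164],[-0.14,0.019,0.405],[-0.14,0.019,0.405],[-0.14,0.019,0.405]] turn [[0.0052,0.0082,-0.0145],[0.0052,0.0082,-0.0145],[0.0,0.0,0.0],[0.0,0.0,0.0],[0.0,0.0,0.0]]
xyz [[-0.14,0.019,0.405],[-0.14,0.019,0.405]] turn [[0.0,0.0,0.0],[0.0,0.0,0.0]]
```

Emit:
drive_tool(xyz=[[-0.074, -0.194, 0.1], [-0.062, -0.196, 0.106], [-0.05, -0.198, 0.11], [-0.037, -0.198, 0.113], [-0.025, -0.197, 0.118]], turn=[[0.0052, 0.0082, -0.0145], [0.0052, 0.0082, -0.0145], [0.0052, 0.0082, -0.0145], [0.0052, 0.0082, -0.0145], [0.0052, 0.0082, -0.0145]], gripper=0.6)

```text
time: 9.53
tool_pos: [0.4692, 0.0338, 0.2766]
ee_rot: [-3.034, -0.291, 0.457]
wrist_force: [0.4, 0.4, -0.2]
finger_gap: 0.0528
finger_force: 0.0
```

Emit:
drive_tool(xyz=[[-0.013, -0.195, 0.124], [0, -0.192, 0.13], [0.008, -0.187, 0.136], [0.018, -0.18, 0.143], [0.026, -0.174, 0.15]], turn=[[0.0052, 0.0082, -0.0145], [0.0052, 0.0082, -0.0145], [0.0052, 0.0082, -0.0145], [0.0052, 0.0082, -0.0145], [0.0052, 0.0082, -0.0145]])

```text
time: 9.95
tool_pos: [0.4408, 0.1063, 0.2385]
ee_rot: [-3.076, -0.593, 0.933]
wrist_force: [0.1, 0.7, -0.7]
finger_gap: 0.0526
finger_force: 0.0
```

Emit:
drive_tool(xyz=[[0.034, -0.167, 0.157], [0.04, -0.158, 0.164], [-0.14, 0.02, 0.4], [-0.14, 0.02, 0.4], [-0.14, 0.02, 0.4]], turn=[[0.0052, 0.0082, -0.0145], [0.0052, 0.0082, -0.0145], [0, 0, 0], [0, 0, 0], [0, 0, 0]])

```text
time: 10.37
tool_pos: [0.4481, 0.1639, 0.1332]
ee_rot: [3.138, -0.699, 1.152]
wrist_force: [1.7, -0.2, 1.1]
finger_gap: 0.0528
finger_force: 0.0
```

Emit:
drive_tool(xyz=[[-0.14, 0.02, 0.4], [-0.14, 0.02, 0.4], [0, 0, 0]], turn=[[0, 0, 0], [0, 0, 0], [0, 0, 0]])

```text
time: 10.62
tool_pos: [0.4581, 0.1842, 0.0703]
ee_rot: [-3.133, -0.697, 1.146]
wrist_force: [-0.9, 0.8, 0.4]
finger_gap: 0.0529
finger_force: 0.0
```

```bash
python3 -c "
from h import *
s,im=grab('wrist','w4.png'); print(s['tool_pos'],s['ee_rot'],s['time'])
for d in viewer.pinpoint('gauge','wrist')[:5]: print(round(d['conf'],2),np.round(d['uv'],1),np.round(atz(im,d['uv'],0,s),4))
for d in viewer.boxes_of('gauge','wrist')[:5]: print(round(d['conf'],2),d['bbox'])
a=cv2.imread('pics/w4.png')[0:150,220:420]
cv2.imwrite('pics/c4.png',cv2.resize(a,None,fx=4,fy=4,interpolation=cv2.INTER_CUBIC))
"
```

```text
[0.45807057 0.18420748 0.07032014] [-3.13250699 -0.69718498  1.14560435] 10.6167
0.94 [318.7  92.1] [0.5224 0.3316 0.    ]
0.93 [141.8 202. ] [0.3712 0.2935 0.    ]
0.74 [376.6 180.9] [ 0.5271  0.2413 -0.    ]
0.52 [99.7 99.6] [0.3575 0.3987 0.    ]
0.71 [252.1, 0.0, 298.2, 38.4]
0.67 [39.4, 120.0, 162.3, 217.1]
0.64 [351.1, 86.5, 425.9, 199.3]
0.62 [288.9, 0.0, 352.2, 108.8]
```

View pics/c4.png

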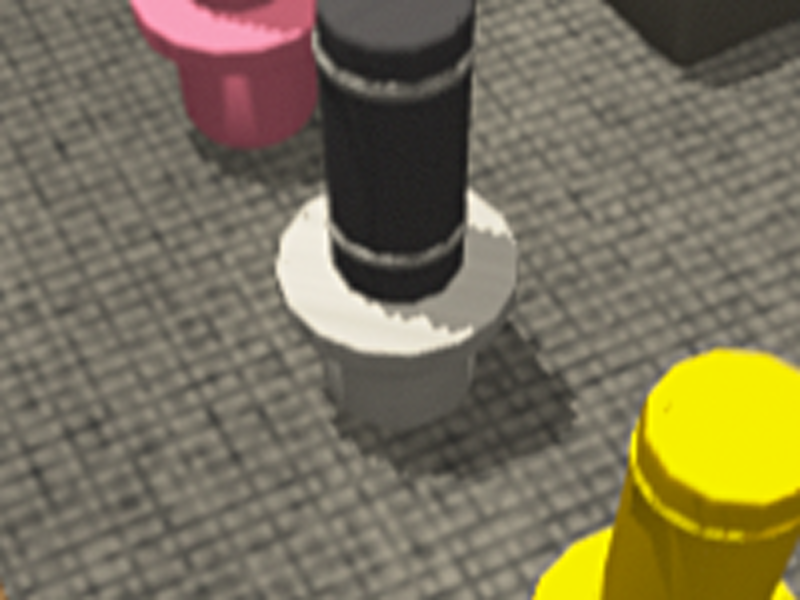

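```bash
python3 -c "
import cv2,numpy as np
a=cv2.imread('pics/w4.png')[70:120,285:350].astype(float)
a=np.clip((a-20)*1.8,0,255).astype('uint8')
cv2.imwrite('pics/c5.png',cv2.resize(a,None,fx=12,fy=12,interpolation=cv2.INTER_NEAREST))
"
```

```text
(no output)
```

View pics/c5.png

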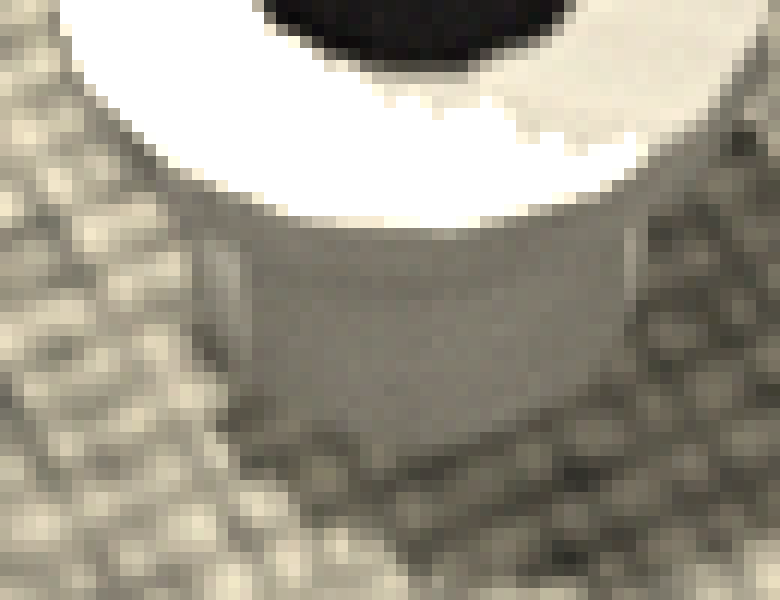

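```bash
cat > f.py <<'E'
from h import *
from scipy.optimize import least_squares
s,im=grab('wrist')
th=np.linspace(0,2*np.pi,181)
def circ(g,r,z): return np.c_[g[0]+r*np.cos(th),g[1]+r*np.sin(th),0*th+z]
def res(g):
    c=proj(im,circ(g,.022,.03),s); c2=proj(im,circ(g,.022,.024),s); a=np.r_[c,c2]
    return [a[:,0].min()-289.2,a[:,0].max()-349.2,c[:,1].max()-88.3]
f=least_squares(res,[.5235,.333]); g=f.x; print(g,f.fun)
def foot(ps):
    a=np.linspace(0,2*np.pi,721); p=np.c_[np.cos(a),np.sin(a)]*.015
    p=p[p[:,0]>=-.008]; k=np.array([[-.008,y] for y in np.linspace(-.0127,.0127,60)])
    p=np.r_[p,k]; c,n=np.cos(ps),np.sin(ps); return np.r_[[np.r_[g+[c*x-n*y,n*x+c*y],0] for x,y in p]]
cols=[305,310,314,318,322,326,330,334,337]
print('obs L301.7 R338.3')
for d in range(0,360,15):
    P=foot(np.radians(d)); b=proj(im,P,s); P[:,2]=.02; t=proj(im,P,s)
    print(d,'L%.1f R%.1f'%(min(b[:,0].min(),t[:,0].min()),max(b[:,0].max(),t[:,0].max())),[ (round(float(b[np.abs(b[:,0]-c)<.8,1].max()),1) if (np.abs(b[:,0]-c)<.8).any() else None) for c in cols])
E
python3 f.py
```

```text
[0.52730979 0.3337955 ] [ 0.61503896 -0.61565225  0.05857398]
obs L301.7 R338.3
0 L303.3 R338.5 [88.3, 97.1, 104.3, 107.9, 107.8, 107.1, 105.5, 102.6, 98.4]
15 L301.0 R338.5 [92.4, 97.2, 101.3, 105.2, 107.8, 107.1, 105.5, 102.6, 98.4]
30 L299.9 R338.5 [95.2, 98.1, 100.3, 102.7, 104.9, 106.9, 105.5, 102.6, 98.4]
45 L299.9 R338.5 [97.6, 99.1, 100.2, 101.4, 102.8, 104.0, 105.0, 102.6, 98.4]
60 L299.9 R338.5 [100.0, 100.4, 100.8, 101.1, 101.4, 101.8, 102.1, 102.4, 98.4]
75 L299.9 R338.5 [102.9, 102.4, 101.9, 101.4, 100.9, 100.4, 100.0, 99.5, 98.4]
90 L299.9 R338.5 [103.3, 105.3, 103.9, 102.4, 101.0, 99.7, 98.2, 96.9, 95.7]
105 L299.9 R338.3 [103.3, 106.2, 107.1, 104.5, 101.9, 99.3, 96.7, 94.2, 92.4]
120 L299.9 R337.0 [103.3, 106.2, 107.5, 107.9, 104.2, 99.8, 95.5, 90.9, None]
135 L299.9 R334.4 [103.3, 106.2, 107.5, 107.9, 107.8, 102.2, 93.8, 85.6, None]
150 L299.9 R330.9 [103.3, 106.2, 107.5, 107.9, 107.8, 107.1, 90.1, None, None]
165 L299.9 R332.2 [103.3, 106.2, 107.5, 107.9, 107.8, 107.1, 105.5, None, None]
180 L299.9 R335.5 [103.3, 106.2, 107.5, 107.9, 107.8, 107.1, 105.5, 102.6, None
[... 190 characters left out ...]
106.2, 107.5, 107.9, 107.8, 107.1, 105.5, 102.6, 98.4]
240 L299.9 R338.5 [103.3, 106.2, 107.5, 107.9, 107.8, 107.1, 105.5, 102.6, 98.4]
255 L299.9 R338.5 [103.3, 106.2, 107.5, 107.9, 107.8, 107.1, 105.5, 102.6, 98.4]
270 L299.9 R338.5 [103.3, 106.2, 107.5, 107.9, 107.8, 107.1, 105.5, 102.6, 98.4]
285 L299.9 R338.5 [103.3, 106.2, 107.5, 107.9, 107.8, 107.1, 105.5, 102.6, 98.4]
300 L301.1 R338.5 [103.3, 106.2, 107.5, 107.9, 107.8, 107.1, 105.5, 102.6, 98.4]
315 L303.5 R338.5 [103.3, 106.2, 107.5, 107.9, 107.8, 107.1, 105.5, 102.6, 98.4]
330 L307.0 R338.5 [None, 106.2, 107.5, 107.9, 107.8, 107.1, 105.5, 102.6, 98.4]
345 L306.7 R338.5 [None, 100.5, 107.5, 107.9, 107.8, 107.1, 105.5, 102.6, 98.4]
```

```bash
cat > f2.py <<'E'
exec(open('f.py').read().split("cols=")[0])
a=cv2.imread('pics/w4.png',0).astype(int)
for r in range(88,110): print(r,a[r,298:312].tolist(),a[r,332:343].tolist())
for d in (295,300,305,310,315,320,325):
    P=foot(np.radians(d)); Q=P.copy(); Q[:,2]=.024; b=proj(im,P,s); t=proj(im,Q,s); 
    # left outline at rows 92..106
    hull=cv2.convexHull(np.r_[b,t].astype(np.float32))[:,0]
    o=[]
    for r in (92,95,98,101,104,106):
        xs=[]
        for i in range(len(hull)):
            p,q=hull[i],hull[i-1]
            if (p[1]-r)*(q[1]-r)<0: xs.append(p[0]+(q[0]-p[0])*(r-p[1])/(q[1]-p[1]))
        o.append((round(min(xs),1),round(max(xs),1)))
    print(d,o)
E
python3 f2.py
```

```text
[0.52794827 0.33405533] [ 0.70710805 -0.70826962  0.0672312 ]
88 [119, 99, 84, 86, 84, 85, 88, 87, 88, 90, 93, 103, 117, 129] [83, 85, 86, 87, 87, 90, 89, 64, 62, 64, 62]
89 [103, 93, 84, 87, 91, 87, 86, 86, 85, 88, 88, 88, 87, 86] [86, 87, 86, 86, 86, 101, 88, 57, 56, 62, 67]
90 [102, 108, 100, 93, 103, 100, 95, 82, 84, 85, 87, 89, 88, 86] [84, 85, 84, 83, 82, 106, 89, 62, 61, 69, 74]
91 [127, 135, 112, 92, 103, 110, 106, 89, 84, 84, 85, 86, 86, 86] [86, 84, 85, 82, 83, 103, 87, 69, 69, 72, 79]
92 [136, 139, 117, 89, 99, 108, 112, 91, 80, 81, 82, 82, 84, 83] [86, 84, 85, 83, 84, 100, 83, 79, 75, 74, 74]
93 [124, 126, 113, 87, 96, 103, 110, 91, 80, 84, 83, 81, 83, 81] [87, 85, 84, 83, 82, 96, 81, 75, 72, 68, 63]
94 [108, 108, 100, 84, 91, 97, 105, 92, 85, 84, 84, 84, 84, 84] [86, 86, 84, 84, 84, 92, 73, 66, 62, 61, 60]
95 [99, 96, 97, 89, 89, 95, 99, 95, 83, 82, 83, 86, 84, 87] [85, 84, 84, 84, 84, 81, 60, 60, 62, 61, 59]
96 [106, 104, 98, 87, 85, 90, 98, 95, 84, 85, 84, 84, 87, 85] [85, 85, 83, 83, 83, 73, 60, 70, 73, 68, 65]
97 [124, 115, 93, 74, 75, 87, 93, 96, 84, 84, 85, 83, 86,
[... 2395 characters left out ...]
2(337.3)), (np.float32(304.1), np.float32(337.0)), (np.float32(304.3), np.float32(336.3)), (np.float32(304.4), np.float32(334.6)), (np.float32(306.7), np.float32(331.6)), (np.float32(310.2), np.float32(328.1))]
320 [(np.float32(304.9), np.float32(337.3)), (np.float32(305.1), np.float32(337.0)), (np.float32(305.2), np.float32(336.3)), (np.float32(305.4), np.float32(334.6)), (np.float32(306.7), np.float32(331.6)), (np.float32(310.2), np.float32(328.1))]
325 [(np.float32(306.0), np.float32(337.3)), (np.float32(306.2), np.float32(337.0)), (np.float32(306.3), np.float32(336.3)), (np.float32(306.4), np.float32(334.6)), (np.float32(306.7), np.float32(331.6)), (np.float32(310.2), np.float32(328.1))]
```

```bash
cat > g.py <<'E'
from h import *
s,im=grab('wrist'); T=np.array(im['T_tool_cam']); G=np.array([.5275,.334,.02])
for ln in (.7,.85):
 for psi in (.4,.6):
  for col,row in ((460,100),(500,100),(500,170)):
    q=R.from_euler('z',psi)*R.from_euler('x',np.pi-ln); Rt=q.as_matrix()
    p=cv2.undistortPoints(np.array([[[col,float(row)]]]),np.array(im['camera_matrix']),np.array(im['dist_coeffs']))[0,0]
    d=Rt@T[:3,:3]@np.array([p[0],p[1],1]); d/=np.linalg.norm(d)
    o=G-.25*d; tcp=o-Rt@T[:3,3]; print(ln,psi,col,row,'elev %.0f az %.0f'%(np.degrees(np.arcsin(-d[2])),np.degrees(np.arctan2(d[1],d[0]))),'tcp',np.round(tcp,3),'tip',np.round(tcp+.025*Rt[:,2],3),'fl',np.round(tcp-.2*Rt[:,2],3),'inner fing',np.round(tcp+.025*Rt[:,2]+.044*Rt[:,1],3))
E
python3 g.py
```

```text
0.7 0.4 460 100 elev 27 az -66 tcp [0.405 0.439 0.043] tip [0.411 0.424 0.024] fl [0.355 0.558 0.196] inner fing [0.425 0.393 0.052]
0.7 0.4 500 100 elev 22 az -66 tcp [0.401 0.448 0.021] tip [0.407 0.433 0.002] fl [0.351 0.567 0.174] inner fing [0.421 0.402 0.03 ]
0.7 0.4 500 170 elev 20 az -78 tcp [0.443 0.465 0.014] tip [ 0.45   0.45  -0.005] fl [0.393 0.583 0.167] inner fing [0.463 0.419 0.024]
0.7 0.6 460 100 elev 27 az -55 tcp [0.387 0.413 0.043] tip [0.396 0.399 0.024] fl [0.314 0.519 0.196] inner fing [0.415 0.372 0.052]
0.7 0.6 500 100 elev 22 az -55 tcp [0.381 0.421 0.021] tip [0.39  0.408 0.002] fl [0.308 0.527 0.174] inner fing [0.409 0.38  0.03 ]
0.7 0.6 500 170 elev 20 az -66 tcp [0.419 0.445 0.014] tip [ 0.428  0.432 -0.005] fl [0.346 0.552 0.167] inner fing [0.447 0.404 0.024]
0.85 0.4 460 100 elev 19 az -66 tcp [0.404 0.441 0.021] tip [0.412 0.423 0.005] fl [0.346 0.579 0.153] inner fing [0.423 0.397 0.038]
0.85 0.4 500 100 elev 13 az -66 tcp [ 0.402  0.447 -0.002] tip [ 0.409  0.43  -0.018] fl [0.343 0.585 0.13 ] inner fing [0.42  0.403 0.015]
0.85 0.4 500 170 elev 12 az -77 tcp [ 0.444  0.462 -0.009] tip [ 0.452  0.445 -0.025] fl [0.386 0.601 0.123] inner fing [0.463 0.418 0.008]
0.85 0.6 460 100 elev 19 az -55 tcp [0.386 0.414 0.021] tip [0.396 0.399 0.005] fl [0.301 0.538 0.153] inner fing [0.413 0.375 0.038]
0.85 0.6 500 100 elev 13 az -55 tcp [ 0.382  0.42  -0.002] tip [ 0.392  0.404 -0.018] fl [0.297 0.544 0.13 ] inner fing [0.409 0.38  0.015]
0.85 0.6 500 170 elev 12 az -66 tcp [ 0.42   0.443 -0.009] tip [ 0.431  0.428 -0.025] fl [0.336 0.567 0.123] inner fing [0.447 0.404 0.008]
```

```bash
cat > g2.py <<'E'
from h import *
s,im=grab('wrist'); T=np.array(im['T_tool_cam']); G=np.array([.5275,.334,.02])
q=R.from_euler('z',.5)*R.from_euler('x',np.pi-.5); Rt=q.as_matrix()
p=cv2.undistortPoints(np.array([[[465,100.]]]),np.array(im['camera_matrix']),np.array(im['dist_coeffs']))[0,0]
d=Rt@T[:3,:3]@np.array([p[0],p[1],1]); d/=np.linalg.norm(d)
o=G-.25*d; tcp=o-Rt@T[:3,3]; print('elev %.0f az %.0f'%(np.degrees(np.arcsin(-d[2])),np.degrees(np.arctan2(d[1],d[0]))),tcp,tcp+.025*Rt[:,2])
rpy=q.as_euler('xyz')
plan([(np.array(s['tool_pos'])+[-.03,-.02,.14],s['ee_rot']),(tcp+[0,0,.13],rpy),(tcp,rpy)],step=.039,ang=.12)
E
python3 g2.py
```

```text
elev 38 az -61 [0.39792815 0.42138503 0.06896521] [0.40367437 0.41086664 0.04702564]
xyz [[0.224,-0.062,-0.423],[0.224,-0.062,-0.423],[0.224,-0.062,-0.423],[0.224,-0.062,-0.423],[0.212,-0.181,0.209]] turn [[-0.0,0.0,-0.0],[-0.0,0.0,-0.0],[-0.0,0.0,-0.0],[-0.0,0.0,-0.0],[-0.0109,-0.0132,0.0071]]
xyz [[0.22,-0.204,0.178],[0.224,-0.225,0.145],[0.224,-0.243,0.11],[0.22,-0.26,0.075],[0.213,-0.273,0.038]] turn [[-0.0109,-0.0132,0.0071],[-0.0109,-0.0132,0.0071],[-0.0109,-0.0132,0.0071],[-0.0109,-0.0132,0.0071],[-0.0109,-0.0132,0.0071]]
xyz [[0.202,-0.284,0.002],[0.188,-0.292,-0.034],[0.171,-0.296,-0.069],[0.15,-0.297,-0.103],[0.0,-0.208,0.38]] turn [[-0.0109,-0.0132,0.0071],[-0.0109,-0.0132,0.0071],[-0.0109,-0.0132,0.0071],[-0.0109,-0.0132,0.0071],[0.0,0.0,0.0]]
xyz [[0.0,-0.208,0.38],[0.0,-0.208,0.38],[0.0,-0.208,0.38]] turn [[0.0,0.0,0.0],[0.0,0.0,0.0],[0.0,0.0,0.0]]
```

Emit:
drive_tool(xyz=[[0.22, -0.06, -0.42], [0.22, -0.06, -0.42], [0.22, -0.06, -0.42], [0.22, -0.06, -0.42], [0.21, -0.18, 0.21]], turn=[[0, 0, 0], [0, 0, 0], [0, 0, 0], [0, 0, 0], [-0.0109, -0.0132, 0.0071]])

```text
time: 11.38
tool_pos: [0.4306, 0.18, 0.2175]
ee_rot: [3.105, -0.629, 1.093]
wrist_force: [2.6, -0.7, -1.3]
finger_gap: 0.0528
finger_force: 0.0
```

Emit:
drive_tool(xyz=[[0.22, -0.2, 0.18], [0.224, -0.225, 0.145], [0.224, -0.243, 0.11], [0.22, -0.26, 0.075], [0.21, -0.273, 0.04]], turn=[[-0.0109, -0.0132, 0.0071], [-0.0109, -0.0132, 0.0071], [-0.0109, -0.0132, 0.0071], [-0.0109, -0.0132, 0.0071], [-0.0109, -0.0132, 0.0071]])

```text
time: 11.8
tool_pos: [0.4109, 0.2586, 0.2079]
ee_rot: [3.018, -0.364, 0.921]
wrist_force: [0.4, -0.8, -1.6]
finger_gap: 0.0527
finger_force: 0.0
```

Emit:
drive_tool(xyz=[[0.2, -0.284, 0], [0.19, -0.292, -0.034], [0.17, -0.296, -0.07], [0.15, -0.297, -0.1], [0, -0.208, 0.38]], turn=[[-0.0109, -0.0132, 0.0071], [-0.0109, -0.0132, 0.0071], [-0.0109, -0.0132, 0.0071], [-0.0109, -0.0132, 0.0071], [0, 0, 0]])

```text
time: 12.22
tool_pos: [0.3834, 0.3405, 0.1921]
ee_rot: [2.879, -0.151, 0.749]
wrist_force: [0.9, 1.6, 0.9]
finger_gap: 0.0528
finger_force: 0.0
```

Emit:
drive_tool(xyz=[[0, -0.208, 0.38], [0, -0.208, 0.38], [0, -0.208, 0.38], [0, 0, 0]], turn=[[0, 0, 0], [0, 0, 0], [0, 0, 0], [0, 0, 0]])

```text
time: 12.55
tool_pos: [0.3739, 0.3621, 0.0881]
ee_rot: [2.885, -0.134, 0.75]
wrist_force: [-0.3, 0.0, -1.6]
finger_gap: 0.0533
finger_force: 0.0
```

```bash
python3 -c "
from h import *
s,im=grab('wrist','w5.png'); print(s['tool_pos'],s['ee_rot'],s['joints'],s['time'])
u=proj(im,[(.5275,.334,0)],s)[0];print(u)
for d in viewer.pinpoint('gauge','wrist')[:5]: print(round(d['conf'],2),np.round(d['uv'],1),np.round(atz(im,d['uv'],0,s),4))
x,y=max(0,int(u[0])-65),max(0,int(u[1])-75)
print(x,y)
a=cv2.imread('pics/w5.png')[y:y+100,x:x+130]
cv2.imwrite('pics/c6.png',cv2.resize(a,None,fx=6,fy=6,interpolation=cv2.INTER_CUBIC))
"
```

```text
[0.37394968 0.362121   0.08810396] [ 2.88538673 -0.13434852  0.75000722] [ 0.64789146  0.486148    1.79070196 -0.36292433  0.73811334  1.74043069] 12.55
[452.23406373  88.47797935]
0.9 [454.5  96.3] [0.5249 0.3288 0.    ]
0.9 [372.3   6.4] [0.523  0.4142 0.    ]
0.64 [527. 167.] [0.5324 0.2407 0.    ]
0.58 [355.8 285.9] [0.3731 0.2953 0.    ]
387 13
```

View pics/c6.png

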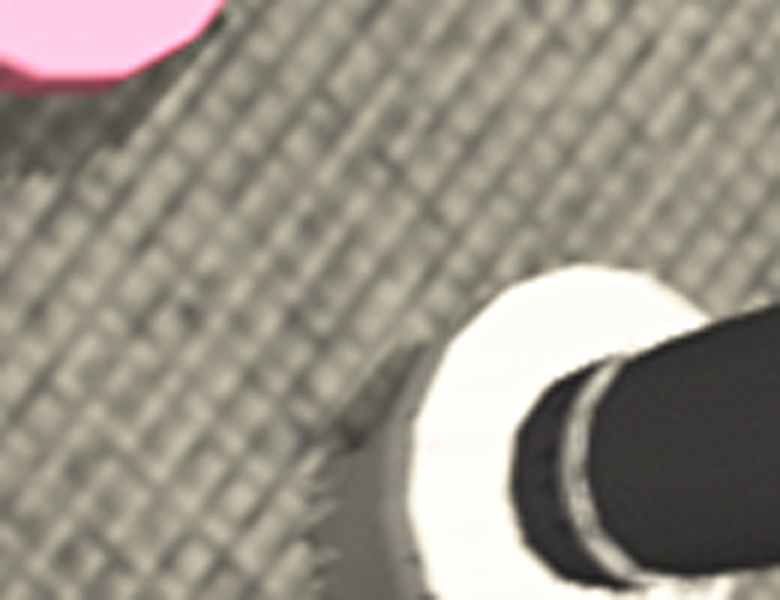

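```bash
cat > g3.py <<'E'
from h import *
a=cv2.imread('pics/w5.png',0).astype(int)
for r in range(66,136,2): print(r,' '.join('%3d'%v for v in a[r,432:490:1][:44]))
s,im=grab('wrist')
th=np.linspace(0,2*np.pi,181)
for g in [(.5275,.334)]:
  for z in (.03,.024): 
    c=proj(im,np.c_[g[0]+.022*np.cos(th),g[1]+.022*np.sin(th),0*th+z],s); print(z,c[:,0].min(),c[:,0].max(),c[:,1].min(),c[:,1].max())
E
python3 g3.py
```

```text
66 178 156 126 104 101 115 132 152 163 162 147 128 124 129 149 163 172 176 171 161 154 152 161 175 179 170 151 130 122 120 135 128 128 167 237 254 254 252 251 251 251 251 251 251
68 160 140 128 126 124 123 120 129 137 133 124 120 123 130 143 159 171 169 154 147 150 157 160 165 172 173 161 138 123 122 129 175 238 254 254 252 251 251 251 251 251 251 251 251
70 138 138 141 145 152 153 141 120 105 106 123 139 149 149 144 145 149 148 154 164 156 141 142 139 118 115 122 128 131 162 232 254 254 252 252 251 251 251 251 251 251 251 251 251
72 129 132 145 159 170 165 147 130 125 131 143 154 167 175 168 155 151 158 156 133 118 114 108  99 101 119 130 133 158 231 254 253 252 252 252 252 252 252 252 252 252 252 252 252
74 144 143 144 148 144 131 126 138 156 164 163 158 155 152 147 150 155 132 108 103 105 105  96  99 120 131 134 157 227 254 254 252 252 252 252 252 252 252 252 251 251 251 252 252
76 163 169 156 132 111 109 127 151 172 181 181 170 152 143 145 135 121 112 109 100  91  83  95 120 131 136 155 224 252 254 252 252 252 252 252 251 252 251 251 251 251 251 252 252
78 150 151 135 121 113 111
[... 4640 characters left out ...]
48
130 119 136 156 163 151 129 115 115 122 135 152 159 153 138 136 140 144 143 148 156 156 145 141 142 148 162 172 176 167 155 146 138 121 111 115 124 124 128 140 152 157 154 150 142
132 131 123 116 118 124 130 135 137 145 155 154 145 140 148 163 174 172 153 131 117 117 135 155 167 162 150 144 140 138 144 157 166 164 148 129 111 107 130 160 174 164 141 120 114
134 163 148 128 120 122 134 153 166 171 157 137 130 138 152 165 173 174 165 150 135 135 143 157 170 173 164 145 140 143 152 154 151 143 133 120 111 111 119 131 150 156 149 132 119
0.03 444.8498693951148 501.60750584258176 50.78824296447257 120.19461425999262
0.024 439.1976702063317 494.8265653466078 53.472228150809144 121.0396617763776
```

```bash
cat > g4.py <<'E'
from h import *
from scipy.optimize import least_squares
s,im=grab('wrist','w6.png'); print(s['tool_pos'],s['ee_rot'],np.abs(s['qd']).max())
b=cv2.imread('pics/w6.png',0).astype(int); a=cv2.imread('pics/w5.png',0).astype(int); print('diff',np.abs(a-b).mean())
p=atz(im,(441.3,90),0,s); q=atz(im,(441.3,112),0,s); v=(q-p)[:2]; print(p,q,np.linalg.norm(v),'chord az',np.degrees(np.arctan2(v[1],v[0])))
m=(b>235).astype(np.uint8); n,l,st,c=cv2.connectedComponentsWithStats(m); k=l[100,465]; print(st[k])
cn=max(cv2.findContours((l==k).astype(np.uint8),cv2.RETR_EXTERNAL,cv2.CHAIN_APPROX_NONE)[0],key=len)[:,0]
# left/lower boundary of top collar face: 
L=np.array([p for p in cn if p[0]<470 and not (p[1]<72 and p[0]>480)],float)
th=np.linspace(0,2*np.pi,721)
def res(g):
    c=proj(im,np.c_[g[0]+.022*np.cos(th),g[1]+.022*np.sin(th),0*th+.03],s)
    return np.array([(np.linalg.norm(c-x,axis=1).min()) for x in L])
f=least_squares(res,[.5275,.330]); print(f.x,np.sqrt((f.fun**2).mean()),len(L))
E
python3 g4.py
```

```text
[0.37690188 0.36300468 0.09421741] [ 2.88406745 -0.14428739  0.74972474] 0.0211716583638661
diff 13.6019375
[0.52849243 0.33842019 0.        ] [5.16925667e-01 3.27407342e-01 2.77555756e-17] 0.015971003486821355 chord az -136.40527178418662
[     0      0    640    400 253906]
[0.35305576 0.43561815] 196.19714443979217 1338
```

```bash
cat > g5.py <<'E'
from h import *
from scipy.optimize import least_squares
S,im=grab('wrist','w7.png'); print(S['tool_pos'],S['ee_rot'],np.abs(S['qd']).max(),S['joints'],S['time'])
th=np.linspace(0,2*np.pi,721)
def run(fn,s,seed):
    b=cv2.imread('pics/'+fn,0); m=(b>225).astype(np.uint8)
    n,l,st,c=cv2.connectedComponentsWithStats(m); u=proj(im,[(*seed,.03)],s)[0]
    k=max(range(1,n),key=lambda i:st[i,4]-20*np.linalg.norm(c[i]-u)); print(st[k],u)
    cn=max(cv2.findContours((l==k).astype(np.uint8),cv2.RETR_EXTERNAL,cv2.CHAIN_APPROX_NONE)[0],key=len)
    h=cv2.convexHull(cn)[:,0].astype(float)
    def res(g):
        c=proj(im,np.c_[g[0]+.022*np.cos(th),g[1]+.022*np.sin(th),0*th+.03],s)
        return np.array([np.linalg.norm(c-x,axis=1).min() for x in h])
    f=least_squares(res,seed,loss='soft_l1'); print(fn,f.x,np.median(f.fun))
    return b
s5=dict(tool_pos=[0.37394968,0.362121,0.08810396],ee_rot=[2.88538673,-0.13434852,0.75000722])
run('w5.png',s5,(.5275,.332)); b=run('w7.png',S,(.5275,.332))
for (x1,y1,x2,y2) in [(441.3,90,441.3,112)]:
    p=atz(im,(x1,y1),0,s5); q=atz(im,(x2,y2),0,s5); v=(p-q)[:2]; print(p,q,np.linalg.norm(v),np.degrees(np.arctan2(v[1],v[0])))
c=proj(im,[(.5275-.006,.334+.006,0)],S)[0].astype(int); print(c)
for r in range(c[1]-26,c[1]+34,2): print(r,' '.join('%3d'%v for v in b[r,c[0]-18:c[0]+16]))
E
python3 g5.py
```

```text
[0.37713828 0.36311485 0.09463557] [ 2.88402945 -0.1455136   0.74948855] 0.008393561138884821 [ 0.64568892  0.47654432  1.78538128 -0.36155324  0.7411924   1.73707709] 12.75
[ 455   58   54   69 1662] [484.02356154  82.25074767]
w5.png [0.52336688 0.32699894] 0.2073563605135695
[ 445   67   51   67 1536] [473.37132673  90.20345056]
w7.png [0.52257535 0.32739446] 0.3669363607231436
[0.52043002 0.33980889 0.        ] [0.50933277 0.32908618 0.        ] 0.015431316318911677 44.01660439073924
[433  96]
70 145 164 184 181 161 135 129 135 140 151 167 174 159 136 120 119 133 149 155 154 152 141 127 125 141 164 184 189 183 167 149 132 132 152
72 150 164 168 157 141 141 151 156 150 138 133 137 133 123 121 112 114 137 153 153 137 119 123 141 155 165 170 177 170 150 140 139 143 151
74 154 129 118 126 135 146 160 176 176 153 115  92  96 120 140 152 154 146 137 127 121 133 152 162 169 170 164 157 151 151 166 179 166 141
76 154 132 121 116 124 145 172 182 166 137 117 114 113 111 120 145 159 144 125 117 119 134 155 174 177 166 148 146 151 153 159 174 184 167
78 142 146 152 152 149 150 153 151 141 13
[... 2887 characters left out ...]

120 138 139 129 114 118 140 148 140 132 139 139 131 128 141 146 131  94  84  84  88  99 100  99 100 102 107 112 115 119 123 126 115  98  92
122 123 125 127 146 163 179 176 170 153 138 131 135 156 176 175 156 138 113  79  77  97 105 103 109 111 115 121 125 129 132 131 125 125 128
124 136 137 147 162 165 159 150 143 136 135 145 149 145 148 156 161 153 142 140 132 107  98  96  95  98 104 109 111 117 122 126 126 126 125
126 149 168 175 168 155 143 120 105 116 148 169 166 148 135 136 144 155 170 178 168 151 123  86  83  88  99 107 107  96  95  96  94  95 101
128 146 161 173 174 155 129 114 123 144 159 156 146 137 131 136 144 153 158 157 152 134  97  80  86  98 103 101  91  87  94 101  97  90  86
```

```bash
cat > k.py <<'E'
from h import *
S,im=grab('wrist')
s4=dict(tool_pos=[0.45807057,0.18420748,0.07032014],ee_rot=[-3.13250699,-0.69718498,1.14560435])
s7=dict(tool_pos=[0.37713828,0.36311485,0.09463557],ee_rot=[2.88402945,-0.1455136,0.74948855])
th=np.linspace(0,2*np.pi,181); K=8
def hull(P,s,off,o,sz):
    m=np.zeros((sz[1]*K,sz[0]*K),np.uint8); c=(proj(im,P,s)+off-o)*K
    cv2.fillPoly(m,[cv2.convexHull(c.astype(np.int32))],1); return m
def foot(g,ps,zs=(0,.024)):
    a=np.linspace(0,2*np.pi,361); p=np.c_[np.cos(a),np.sin(a)]*.015; p[:,0]=np.maximum(p[:,0],-.008)
    c,n=np.cos(ps),np.sin(ps); q=p@np.array([[c,n],[-n,c]])+g
    return np.r_[tuple(np.c_[q,0*a+z] for z in zs)]
for fn,s,g,bands in [('w4.png',s4,(.528,.334),None),('w7.png',s7,(.5226,.3274),None)]:
    g=np.array(g); u=proj(im,[(*g,.012)],s)[0].astype(int); o=u-np.array([35,32]); sz=(70,64)
    b=cv2.imread('pics/'+fn)[o[1]:o[1]+64,o[0]:o[0]+70].astype(np.float32)
    gr=cv2.resize(b,None,fx=K,fy=K,interpolation=cv2.INTER_NEAREST)
    best=[]
    for dx in np.arange(-2,2.1,1):
     for dy in np.arange(-2,2.1,1):
      off=np.array([dx,dy])
      col=hull(np.r_[tuple(np.c_[g[0]+.022*np.cos(th),g[1]+.022*np.sin(th),0*th+z] for z in (.024,.03))],s,off,o,sz)
      hd=hull(np.r_[tuple(np.c_[g[0]+.012*np.cos(th),g[1]+.012*np.sin(th),0*th+z] for z in (.03,.08))],s,off,o,sz)
      oc=(col|hd)
      for d in range(0,360,10):
        f=hull(foot(g,np.radians(d)),s,off,o,sz); vis=(f==1)&(oc==0)
        ring=(cv2.dilate(f,np.ones((17,17)))==1)&(f==0)&(oc==0)
        G=gr.mean(2); i,r=G[vis],G[ring]
        # edge contrast: inside homogeneous (median abs dev), ring differs
        md=np.median(i); best.append((np.mean(np.abs(i-md))-0.6*np.mean(np.clip(np.abs(r-md),0,40)),d,dx,dy))
    best.sort(); 
    per={}
    for t in best: per.setdefault(t[1],t)
    print(fn,[(d,round(float(per[d][0]),1),per[d][2],per[d][3]) for d in sorted(per)])
E
python3 k.py
```

```text
w4.png [(0, -2.0, np.float64(-2.0), np.float64(2.0)), (10, -1.8, np.float64(-1.0), np.float64(2.0)), (20, -1.4, np.float64(-2.0), np.float64(2.0)), (30, -1.7, np.float64(-2.0), np.float64(2.0)), (40, -1.7, np.float64(-2.0), np.float64(2.0)), (50, -1.3, np.float64(-2.0), np.float64(2.0)), (60, -1.2, np.float64(-2.0), np.float64(2.0)), (70, -1.2, np.float64(-1.0), np.float64(2.0)), (80, -1.4, np.float64(-1.0), np.float64(2.0)), (90, -0.8, np.float64(-1.0), np.float64(2.0)), (100, -0.7, np.float64(-1.0), np.float64(2.0)), (110, -1.1, np.float64(-1.0), np.float64(2.0)), (120, -0.4, np.float64(-1.0), np.float64(2.0)), (130, -0.4, np.float64(-1.0), np.float64(2.0)), (140, -0.9, np.float64(-1.0), np.float64(2.0)), (150, -1.4, np.float64(-1.0), np.float64(2.0)), (160, -2.1, np.float64(-1.0), np.float64(2.0)), (170, -3.0, np.float64(-1.0), np.float64(2.0)), (180, -3.5, np.float64(-1.0), np.float64(2.0)), (190, -3.0, np.float64(-1.0), np.float64(2.0)), (200, -2.9, np.float64(-1.0), np.float64(2.0)), (210, -2.9, np.float64(-1.0), np.float64(2.0)), (220, -2.9, np.float64(-1.0), np.float64(2.0)),
[... 1620 characters left out ...]
 np.float64(1.0), np.float64(2.0)), (220, -6.3, np.float64(1.0), np.float64(2.0)), (230, -5.4, np.float64(0.0), np.float64(1.0)), (240, -4.3, np.float64(0.0), np.float64(2.0)), (250, -3.2, np.float64(1.0), np.float64(2.0)), (260, -4.1, np.float64(0.0), np.float64(2.0)), (270, -3.5, np.float64(-1.0), np.float64(1.0)), (280, -4.1, np.float64(-2.0), np.float64(0.0)), (290, -3.8, np.float64(-2.0), np.float64(0.0)), (300, -2.6, np.float64(-2.0), np.float64(0.0)), (310, -0.9, np.float64(-2.0), np.float64(0.0)), (320, -0.1, np.float64(-2.0), np.float64(0.0)), (330, 0.1, np.float64(-2.0), np.float64(-1.0)), (340, 1.0, np.float64(-2.0), np.float64(-2.0)), (350, 0.3, np.float64(1.0), np.float64(1.0))]
```

```bash
sed -e "s/\[('w4.png'.*None),('w7/[('w7/" -e 's/range(0,360,10)/range(195,250,5)/' -e 's/np.arange(-2,2.1,1)/np.arange(-1,3.1,.5)/g' k.py > k2.py; python3 k2.py | sed 's/np.float64//g'
python3 -c "
from h import *
P=np.pi; y=np.radians(40)
plan([((.42,.345,.20),(P,0,y)),((.525,.332,.16),(P,0,y)),((.525,.332,.075),(P,0,y))],step=.036,ang=.1)"
```

```text
w7.png [(195, -5.0, (0.5), (3.0)), (200, -5.2, (0.5), (3.0)), (205, -5.7, (0.5), (3.0)), (210, -6.4, (0.5), (3.0)), (215, -6.9, (0.5), (3.0)), (220, -7.3, (0.5), (2.5)), (225, -6.8, (0.5), (2.0)), (230, -5.4, (0.0), (1.0)), (235, -4.8, (0.5), (3.0)), (240, -4.4, (0.5), (2.0)), (245, -3.7, (1.0), (3.0))]
xyz [[0.115,0.224,-0.293],[0.105,0.204,-0.311],[0.095,0.183,-0.327],[0.083,0.161,-0.341],[0.24,0.258,0.133]] turn [[0.0101,-0.006,0.0013],[0.0101,-0.006,0.0013],[0.0101,-0.006,0.0013],[0.0101,-0.006,0.0013],[0.0,0.0,0.0]]
xyz [[0.24,0.258,0.133],[0.24,0.258,0.133],[0.24,0.258,0.133],[-0.0,-0.0,0.378],[-0.0,-0.0,0.378]] turn [[0.0,0.0,0.0],[0.0,0.0,0.0],[0.0,0.0,0.0],[0.0,0.0,0.0],[0.0,0.0,0.0]]
xyz [[-0.0,-0.0,0.378]] turn [[0.0,0.0,0.0]]
```

Emit:
drive_tool(xyz=[[0.11, 0.22, -0.29], [0.1, 0.2, -0.31], [0.095, 0.18, -0.33], [0.08, 0.16, -0.34], [0.24, 0.26, 0.13]], turn=[[0.01, -0.006, 0.0013], [0.01, -0.006, 0.0013], [0.01, -0.006, 0.0013], [0.01, -0.006, 0.0013], [0, 0, 0]], gripper=0.7)

```text
time: 13.32
tool_pos: [0.4471, 0.3423, 0.1961]
ee_rot: [3.141, -0.008, 0.698]
wrist_force: [0.8, -0.2, 1.1]
finger_gap: 0.0615
finger_force: 0.0
```

Emit:
drive_tool(xyz=[[0.24, 0.26, 0.13], [0.24, 0.26, 0.13], [0.1, 0.1, 0.05], [0, 0, 0], [0, 0, 0]], turn=[[0, 0, 0], [0, 0, 0], [0, 0, 0], [0, 0, 0], [0, 0, 0]])

```text
time: 13.73
tool_pos: [0.5072, 0.3342, 0.165]
ee_rot: [3.14, 0.003, 0.698]
wrist_force: [-0.2, 0.3, -0.0]
finger_gap: 0.0619
finger_force: 0.0
```

```bash
cat > m.py <<'E'
from h import *
s,im=grab('wrist','w8.png'); print(s['tool_pos'],s['ee_rot'],s['joints'],s['time'],np.abs(s['qd']).max())
for d in viewer.pinpoint('gauge','wrist')[:5]: print(round(d['conf'],2),np.round(d['uv'],1),np.round(atz(im,d['uv'],0,s),4))
for d in viewer.boxes_of('gauge','wrist')[:5]: print(round(d['conf'],2),np.round(d['bbox'],1))
print(proj(im,[(.525,.331,0),(.525,.331,.08)],s))
P=np.pi; y=np.radians(40)
plan([((.525,.331,.16),(P,0,y)),((.525,.331,.075),(P,0,y))],step=.03,ang=.1)
E
python3 m.py
```

```text
[0.50720218 0.33418439 0.16502771] [3.14039158 0.00325615 0.69807568] [ 0.39072537  0.58010549  1.36179863 -0.00228304  1.20242961  1.26426909] 13.7333 0.025017479241309135
0.75 [258.6 110.3] [0.5233 0.4144 0.    ]
0.59 [410.8 232.2] [0.5267 0.2387 0.    ]
0.56 [332.8 176.5] [0.5202 0.3293 0.    ]
0.87 [308.5 156.4 364.4 220.9]
0.71 [233.  328.2 279.5 363.1]
0.64 [214.6  82.8 283.3 141.8]
[[334.90117085 171.25659992]
 [340.60296616 196.16130904]]
xyz [[0.155,0.194,0.074],[-0.0,-0.0,0.378],[-0.0,-0.0,0.378],[-0.0,-0.0,0.378]] turn [[0.0003,0.0004,0.0002],[0.0,0.0,0.0],[0.0,0.0,0.0],[0.0,0.0,0.0]]
```

Emit:
drive_tool(xyz=[[0.125, 0.178, 0.07], [0, 0, 0.38], [0, 0, 0.38], [0, 0, 0.38], [0, 0, 0]], turn=[[0, 0, 0], [0, 0, 0], [0, 0, 0], [0, 0, 0], [0, 0, 0]])

```text
time: 14.3
tool_pos: [0.5203, 0.3291, 0.0693]
ee_rot: [-3.14, 0.011, 0.699]
wrist_force: [-0.6, -0.9, -1.2]
finger_gap: 0.0617
finger_force: 0.0
```

Emit:
drive_tool(xyz=[[0, 0, 0], [0, 0, 0], [0, 0, 0], [0, 0, 0], [0, 0, 0]], turn=[[0, 0, 0], [0, 0, 0], [0, 0, 0], [0, 0, 0], [0, 0, 0]], gripper=0)

```text
time: 14.72
tool_pos: [0.5237, 0.3299, 0.0751]
ee_rot: [3.14, 0.001, 0.698]
wrist_force: [-0.6, -0.3, 0.2]
finger_gap: 0.0305
finger_force: 0.0
```

Emit:
drive_tool(xyz=[[0, 0, -0.2], [0, 0, -0.4], [0, 0, -0.4], [0, 0, -0.4], [0, 0, -0.4]], turn=[[0, 0, 0], [0, 0, 0], [0, 0, 0], [0, 0, 0], [0, 0, 0]])

```text
time: 15.13
tool_pos: [0.5232, 0.33, 0.2105]
ee_rot: [3.14, 0.003, 0.698]
wrist_force: [0.7, -0.2, -1.3]
finger_gap: 0.0234
finger_force: 30.0
```

```bash
cat > n.py <<'E'
from h import *
s,im=grab('wrist','w9.png'); print(s['tool_pos'],s['wrist_force'],s['finger_gap'],s['time'])
for d in viewer.boxes_of('gauge','wrist')[:5]: print(round(d['conf'],2),np.round(d['bbox'],1))
for d in viewer.pinpoint('gauge','wrist')[:5]: print(round(d['conf'],2),np.round(d['uv'],1))
Rt=R.from_euler('xyz',s['ee_rot']).as_matrix(); p=np.array(s['tool_pos']); th=np.linspace(0,6.28,60)
for h in (.03,.04,.05,.06,.07):  # distance TCP -> foot bottom = h
    c=lambda z,r: proj(im,[p+Rt@np.array([r*np.cos(t),r*np.sin(t),h-z]) for t in th],s)
    a=c(.03,.022); b=c(.024,.022); print(h,'collar rows %.1f-%.1f cols %.1f-%.1f'%(a[:,1].min(),b[:,1].max(),a[:,0].min(),a[:,0].max()),'origin',c(0,0)[0])
b=cv2.imread('pics/w9.png',0)
print([int(v) for v in b[180:300:2,318]])
s2,t=grab('top','top9.png')
for d in viewer.boxes_of('gauge','top')[:5]: print('top',round(d['conf'],2),np.round(d['bbox'],1))
for d in viewer.pinpoint('gauge','top')[:5]: print(round(d['conf'],2),np.round(d['uv'],1))
for h in (.03,.05,.07): print(h,proj(t,[p-[0,0,h]]))
E
python3 n.py
```

```text
[0.52319898 0.32997278 0.21047198] [ 0.71986188 -0.21663383 -1.29999052] 0.02337268919984593 15.1333
0.95 [219.7  99.4 275.2 146.8]
0.89 [370.8 213.2 412.3 260.3]
0.74 [281.6 194.7 357.6 291.8]
0.17 [517.3 219.3 639.2 366.7]
0.71 [319.9 212. ]
0.65 [387.5 221.2]
0.57 [254.2 119.8]
0.03 collar rows 230.3-317.0 cols 265.8-372.9 origin [319.36663185 249.09635511]
0.04 collar rows 221.5-303.9 cols 269.4-369.3 origin [319.37545099 240.9983135 ]
0.05 collar rows 213.8-292.3 cols 272.5-366.2 origin [319.38334681 233.75136559]
0.06 collar rows 207.0-282.0 cols 275.3-363.5 origin [319.39045667 227.22840575]
0.07 collar rows 201.1-272.7 cols 277.7-361.0 origin [319.39689207 221.32637364]
[92, 89, 79, 85, 86, 91, 83, 94, 169, 184, 181, 180, 181, 180, 180, 182, 184, 63, 36, 120, 60, 41, 41, 40, 40, 41, 41, 42, 43, 42, 38, 70, 128, 40, 43, 43, 66, 72, 72, 68, 70, 70, 71, 71, 72, 68, 69, 69, 68, 67, 67, 68, 67, 67, 69, 70, 56, 48, 60, 57]
top 0.61 [227.2 248.7 247.4 271.6]
top 0.42 [443.3 176.9 463.3 200.3]
0.61 [236.  266.2]
0.03 [[213.20504261 190.40535431]]
0.05 [[214.63147392 194.81907555]]
0.07 [[216.02074761 199.11322543]]
```

```bash
cat > o.py <<'E'
from h import *
from scipy.optimize import least_squares
s,im=grab('wrist'); b=cv2.imread('pics/w9.png',0)
for r in range(218,250,6): print(r,[int(v) for v in b[r,274:292]],[int(v) for v in b[r,348:364]])
Rt=R.from_euler('xyz',s['ee_rot']).as_matrix(); p=np.array(s['tool_pos']); th=np.linspace(0,6.28,120)
def c(h,x,y,z,r): return proj(im,[p+Rt@np.array([x+r*np.cos(t),y+r*np.sin(t),h-z]) for t in th],s)
def res(v):
    a=c(*v,.03,.022); hd=c(*v,.03,.012); return [a[:,1].min()-195.5,(hd[:,1].min()-213.6),a[:,0].min()-281.6,a[:,0].max()-357.6]
f=least_squares(res,[.08,0,0],x_scale=[.01]*3); print(f.x,f.fun)
E
python3 o.py
```

```text
218 [117, 114, 122, 130, 121, 119, 122, 126, 131, 127, 133, 250, 254, 251, 249, 249, 249, 249] [177, 178, 177, 178, 180, 180, 158, 120, 143, 137, 129, 105, 94, 91, 96, 95]
224 [132, 126, 117, 113, 124, 130, 121, 113, 143, 253, 254, 251, 250, 250, 250, 250, 250, 250] [184, 183, 182, 181, 181, 181, 179, 182, 167, 117, 89, 74, 75, 86, 99, 104]
230 [127, 118, 107, 106, 112, 128, 141, 127, 119, 246, 253, 247, 248, 249, 249, 249, 249, 249] [182, 181, 180, 180, 180, 179, 178, 182, 177, 110, 87, 87, 90, 87, 81, 87]
236 [20, 24, 25, 26, 25, 28, 68, 52, 44, 87, 98, 81, 90, 97, 97, 97, 98, 96] [60, 60, 62, 59, 59, 59, 60, 63, 59, 34, 35, 48, 27, 23, 24, 23]
242 [25, 26, 24, 25, 24, 22, 19, 22, 27, 21, 22, 24, 24, 22, 23, 24, 21, 22] [19, 22, 26, 21, 21, 20, 21, 22, 26, 20, 23, 25, 20, 22, 21, 25]
248 [25, 26, 25, 25, 22, 22, 22, 24, 19, 20, 21, 21, 20, 22, 21, 18, 21, 19] [22, 22, 24, 23, 18, 22, 23, 21, 23, 22, 23, 22, 23, 21, 19, 22]
[ 0.08623675 -0.00193569  0.0001248 ] [ 0.56060006 -0.56890292 -0.12879127  0.12878744]
```

```bash
python3 -c "
from h import *
P=np.pi
plan([((.525,.30,.34),(P,0,.698)),((.565,-.106,.34),(P,0,1.606))],step=.036,ang=.11)"
```

```text
xyz [[-0.062,0.081,-0.443],[-0.061,0.081,-0.443],[-0.06,0.081,-0.443],[-0.059,0.081,-0.443],[-0.256,0.374,0.0]] turn [[0.0,0.0003,0.0],[0.0,0.0003,0.0],[0.0,0.0003,0.0],[0.0,0.0003,0.0],[0.0,0.0,-0.012]]
xyz [[-0.283,0.354,0.0],[-0.309,0.331,0.0],[-0.334,0.307,0.0],[-0.356,0.281,0.0],[-0.376,0.253,0.0]] turn [[0.0,0.0,-0.012],[0.0,0.0,-0.012],[0.0,0.0,-0.012],[0.0,0.0,-0.012],[0.0,0.0,-0.012]]
xyz [[-0.394,0.224,0.0],[-0.41,0.194,0.0],[-0.423,0.162,0.0],[-0.434,0.13,0.0],[-0.443,0.096,0.0]] turn [[0.0,0.0,-0.012],[0.0,0.0,-0.012],[0.0,0.0,-0.012],[0.0,0.0,-0.012],[0.0,0.0,-0.012]]
xyz [[-0.449,0.063,0.0]] turn [[0.0,0.0,-0.012]]
```

Emit:
drive_tool(xyz=[[-0.06, 0.08, -0.44], [-0.06, 0.08, -0.44], [-0.06, 0.08, -0.44], [-0.06, 0.08, -0.44], [-0.256, 0.374, 0]], turn=[[0, 0, 0], [0, 0, 0], [0, 0, 0], [0, 0, 0], [0, 0, -0.012]])

```text
time: 15.9
tool_pos: [0.5291, 0.2692, 0.3464]
ee_rot: [3.137, -0.005, 0.777]
wrist_force: [0.2, 0.1, -1.6]
finger_gap: 0.0231
finger_force: 30.0
```

Emit:
drive_tool(xyz=[[-0.283, 0.354, 0], [-0.309, 0.331, 0], [-0.334, 0.307, 0], [-0.356, 0.28, 0], [-0.376, 0.253, 0]], turn=[[0, 0, -0.012], [0, 0, -0.012], [0, 0, -0.012], [0, 0, -0.012], [0, 0, -0.012]])

```text
time: 16.32
tool_pos: [0.545, 0.096, 0.3402]
ee_rot: [-3.139, 0.004, 1.154]
wrist_force: [1.1, 0.8, -2.0]
finger_gap: 0.0231
finger_force: 30.0
```

Emit:
drive_tool(xyz=[[-0.394, 0.224, 0], [-0.41, 0.194, 0], [-0.423, 0.16, 0], [-0.434, 0.13, 0], [-0.443, 0.096, 0]], turn=[[0, 0, -0.012], [0, 0, -0.012], [0, 0, -0.012], [0, 0, -0.012], [0, 0, -0.012]])

```text
time: 16.73
tool_pos: [0.5612, -0.0732, 0.3407]
ee_rot: [-3.138, 0.003, 1.531]
wrist_force: [0.7, -0.4, -2.2]
finger_gap: 0.0232
finger_force: 30.0
```

Emit:
drive_tool(xyz=[[-0.45, 0.06, 0], [0, 0, 0], [0, 0, 0], [0, 0, 0], [0, 0, 0]], turn=[[0, 0, -0.012], [0, 0, 0], [0, 0, 0], [0, 0, 0], [0, 0, 0]])

```text
time: 17.15
tool_pos: [0.5645, -0.1043, 0.3418]
ee_rot: [-3.139, 0.003, 1.604]
wrist_force: [0.3, 0.5, -1.7]
finger_gap: 0.0229
finger_force: 30.0
```

```bash
cat > q.py <<'E'
from h import *
s,im=grab('wrist','w10.png'); print(s['tool_pos'],s['ee_rot'],s['wrist_force'],s['finger_gap'],s['finger_force'],s['time'])
for n,z in [('d_nest',.04),('store_floor',.012)]:
    for d in viewer.pinpoint(n,'wrist')[:3]: print(n,round(d['conf'],2),np.round(d['uv'],1),np.round(atz(im,d['uv'],z,s),4))
for d in viewer.boxes_of('gauge','wrist')[:3]: print(round(d['conf'],2),np.round(d['bbox'],1))
b=cv2.imread('pics/w10.png'); u=proj(im,[(.5645,-.036,.04)],s)[0].astype(int); print(u)
g=cv2.cvtColor(b,cv2.COLOR_BGR2GRAY)
for r in range(u[1]-34,u[1]+34,2): print(r,' '.join('%3d'%v for v in g[r,u[0]-40:u[0]+42:2]))
E
python3 q.py
```

```text
[ 0.56447059 -0.1043334   0.34175475] [-3.13920063e+00  2.63411234e-03  1.60367559e+00] [ 0.26769653  0.47738318 -1.68799137] 0.022889619264658833 30.00013729557395 17.15
d_nest 0.75 [321.1 102.6] [ 0.5633 -0.0342  0.04  ]
store_floor 0.94 [319.8 106.6] [ 0.5619 -0.0394  0.012 ]
0.71 [281.8 193.7 361.7 292.6]
[321 104]
70 199 200 200 200 196 196 197 199 198 196 196 198 199 197 199 201 201 202 202 203 205 201 199 199 199 201 204 201 199 198 199 199 200 198 197 197 198 196 196 197 196
72 200 201 200 196 196 196 196 200 197 198 194 195 196 197 198 198 200 200 205 205 205 203 199 199 201 200 202 200 199 199 199 199 199 199 197 198 198 199 199 197 196
74 199 200 200 197 196 195 199 200 200 199 200 198 198 196 198 200 200 201 202 202 202 201 201 201 200 201 201 201 200 199 199 199 199 199 197 196 197 198 195 196 195
76 196 198 199 198 198 199 200 200 201 199 198 199 199 199 198 197 200 200 201 199 200 200 198 197 199 201 200 202 199 199 200 198 200 198 195 195 196 196 196 195 195
78 197 198 200 201 199 200 198 201 201 202 201 205 204 202 198 198 199 201 200 199 197 198 198 196 196 199 199 
[... 4217 characters left out ...]
 118 189 186 187 187 186 187
130 122 197 194 197 196 193 195 199 202  86  69  66  68  60  60  61  60  63  60  61  61  60  60  61  59  61  59  53  54  53  55  54  87 116 118 190 187 185 186 186 187
132 195 196 196 196 196 196 196 196 201 203 164 120 121 121 121 123 121 122 119 119 119 120 121 121 121 122 120 119 120 115 116 117 116 116 144 189 185 185 187 185 188
134 196 194 197 196 196 197 197 196 197 198 200 198 198 158 149 151 150 151 149 148 148 149 150 148 150 148 145 187 191 189 189 191 193 189 189 187 188 187 186 189 186
136 195 197 197 195 196 197 198 197 199 195 196 197 195 194 198 197 197 195 194 193 193 194 194 195 193 194 194 189 188 186 187 188 190 191 190 186 186 185 187 189 188
```

```bash
cat > r.py <<'E'
from h import *
from scipy.optimize import least_squares
s,im=grab('wrist'); b=cv2.imread('pics/w10.png',0)
N=atz(im,(321.45,104.4),.04,s); print('nest',N, 'flat edge az', [atz(im,p,.04,s)[:2] for p in ((311,97),(331,97))])
print('col320',[int(v) for v in b[186:246,316]])
for r in (224,228,232): print(r,[int(v) for v in b[r,274:292]],[int(v) for v in b[r,348:366]])
E
python3 r.py
```

```text
nest [ 0.56412109 -0.03675302  0.04      ] flat edge az [array([ 0.55091537, -0.02836571]), array([ 0.57559401, -0.02753254])]
col320 [160, 161, 159, 161, 163, 163, 156, 125, 87, 108, 156, 176, 174, 174, 173, 173, 172, 170, 172, 170, 172, 170, 170, 171, 171, 174, 175, 145, 57, 24, 29, 47, 94, 109, 46, 28, 34, 36, 35, 36, 34, 35, 34, 35, 38, 37, 35, 36, 37, 36, 38, 32, 36, 36, 33, 34, 54, 101, 110, 62]
224 [159, 158, 158, 159, 158, 159, 158, 159, 157, 165, 173, 173, 172, 172, 172, 172, 170, 172] [173, 172, 171, 171, 169, 169, 168, 169, 147, 126, 157, 160, 161, 161, 160, 160, 160, 160]
228 [158, 157, 159, 159, 160, 157, 159, 157, 137, 154, 168, 165, 166, 167, 164, 165, 165, 165] [167, 165, 167, 167, 167, 169, 169, 171, 163, 141, 157, 159, 159, 160, 159, 160, 160, 159]
232 [146, 148, 147, 149, 138, 133, 149, 151, 130, 160, 170, 170, 171, 170, 173, 171, 172, 172] [166, 165, 164, 166, 165, 166, 165, 167, 159, 140, 159, 164, 140, 149, 152, 164, 165, 162]
```

```bash
cat > r2.py <<'E'
from h import *
from scipy.optimize import least_squares
s,im=grab('wrist')
Rt=R.from_euler('xyz',s['ee_rot']).as_matrix(); p=np.array(s['tool_pos']); th=np.linspace(0,6.28,180)
def c(h,x,y,z,r): return proj(im,[p+Rt@np.array([x+r*np.cos(t),y+r*np.sin(t),h-z]) for t in th],s)
def res(v):
    a=c(*v,.03,.022); hd=c(*v,.03,.012); return [a[:,1].min()-195.3,(hd[:,1].min()-213.2),a[:,0].min()-282.5,a[:,0].max()-357.0]
f=least_squares(res,[.08,0,0],x_scale=[.01]*3); print(f.x,f.fun)
N=np.array([.5642,-.0366])
o=(Rt@np.array([f.x[1],f.x[2],0]))[:2]; tgt=N-o; print('tcp xy',tgt)
t=R.from_euler('xyz',(np.pi,0,1.604)).as_euler('xyz')
plan([((*tgt,.342),t),((*tgt,.165),t)],step=.035)
print(s['tool_pos'],s['ee_rot'])
E
python3 r2.py
```

```text
[ 8.98129223e-02 -2.88995393e-03  6.49585445e-05] [ 0.62618572 -0.63528285 -0.14378639  0.14378945]
tcp xy [ 0.56403954 -0.03371379]
xyz [[0.317,0.008,-0.0],[0.317,0.008,0.0],[0.317,0.008,0.001],[0.0,-0.0,0.393],[0.0,-0.0,0.393]] turn [[-0.0001,0.0002,-0.0],[-0.0001,0.0002,-0.0],[-0.0001,0.0002,-0.0],[0.0,0.0,0.0],[0.0,0.0,0.0]]
xyz [[0.0,-0.0,0.393],[0.0,-0.0,0.393],[0.0,-0.0,0.393],[0.0,-0.0,0.393]] turn [[0.0,0.0,0.0],[0.0,0.0,0.0],[0.0,0.0,0.0],[0.0,0.0,0.0]]
[ 0.56450716 -0.10478735  0.34221346] [-3.14000004  0.00320898  1.60385935]
```

Emit:
drive_tool(xyz=[[0.315, 0.008, 0], [0.315, 0.008, 0], [0.315, 0.008, 0], [0, 0, 0.4], [0, 0, 0.4]], turn=[[0, 0, 0], [0, 0, 0], [0, 0, 0], [0, 0, 0], [0, 0, 0]])

```text
time: 17.87
tool_pos: [0.5643, -0.0334, 0.2826]
ee_rot: [3.139, 0.004, 1.605]
wrist_force: [0.3, -0.5, -1.9]
finger_gap: 0.0229
finger_force: 30.0
```

Emit:
drive_tool(xyz=[[0, 0, 0.4], [0, 0, 0.4], [0, 0, 0.4], [0, 0, 0.4], [0, 0, 0]], turn=[[0, 0, 0], [0, 0, 0], [0, 0, 0], [0, 0, 0], [0, 0, 0]])

```text
time: 18.28
tool_pos: [0.5613, -0.0344, 0.1567]
ee_rot: [-3.131, 0.0, 1.603]
wrist_force: [-1.4, -0.4, -3.3]
finger_gap: 0.0228
finger_force: 30.0
```

Emit:
drive_tool(xyz=[[0, 0, 0.1], [0, 0, 0.1], [0, 0, 0], [0, 0, 0], [0, 0, 0]], turn=[[0, 0, 0], [0, 0, 0], [0, 0, 0], [0, 0, 0], [0, 0, 0]])

```text
time: 18.7
tool_pos: [0.5642, -0.0353, 0.148]
ee_rot: [3.142, 0.004, 1.603]
wrist_force: [-1.3, 0.3, -1.7]
finger_gap: 0.0232
finger_force: 30.0
```

Emit:
drive_tool(xyz=[[0.015, 0, 0.066], [0, 0, 0.066], [0, 0, 0.066], [0, 0, 0], [0, 0, 0]], turn=[[0, 0, 0], [0, 0, 0], [0, 0, 0], [0, 0, 0], [0, 0, 0]])

```text
time: 19.12
tool_pos: [0.5635, -0.0341, 0.1316]
ee_rot: [-3.139, 0.003, 1.603]
wrist_force: [0.4, 0.8, -2.0]
finger_gap: 0.023
finger_force: 30.0
```

Emit:
drive_tool(xyz=[[0, 0, 0.04], [0, 0, 0.04], [0, 0, 0.04], [0, 0, 0], [0, 0, 0]], turn=[[0, 0, 0], [0, 0, 0], [0, 0, 0], [0, 0, 0], [0, 0, 0]])

```text
time: 19.53
tool_pos: [0.564, -0.0344, 0.1237]
ee_rot: [-3.141, 0.004, 1.603]
wrist_force: [-1.4, -1.2, 4.2]
finger_gap: 0.0233
finger_force: 30.0
```

Emit:
drive_tool(xyz=[[0, 0, 0.025], [0, 0, 0], [0, 0, 0]], turn=[[0, 0, 0], [0, 0, 0], [0, 0, 0]])

```text
time: 19.78
tool_pos: [0.5643, -0.0346, 0.123]
ee_rot: [3.141, 0.005, 1.603]
wrist_force: [-4.3, -1.7, 14.8]
finger_gap: 0.0234
finger_force: 30.0
```

```bash
python3 -c "
from h import *
s=manip.sense(); Rt=R.from_euler('xyz',s['ee_rot']).as_matrix()
print(s['wrist_force'],s['ft_torque'],Rt.T@s['ft_torque'],s['joints'][5])
s,im=grab('wrist','w11.png')
b=cv2.imread('pics/w11.png',0)
print(proj(im,[(.5642,-.0366,.04),(.5642,-.0066,.04),(.5342,-.0066,.04),(.5942,-.0066,.04)],s))
for r in range(176,226,2): print(r,' '.join('%3d'%v for v in b[r,260:380:3]))
"
```

```text
[-4.28815743 -1.66165108 14.76455651] [-0.17521004  0.68286371  0.04437923] [ 0.6879603  -0.15299041 -0.047702  ] -0.2967586117733136
[[319.30489438 216.6649596 ]
 [320.85394406 171.76288775]
 [273.21495257 170.25122488]
 [368.34986152 173.29065693]]
176 217 217 218 109  65  62  57  56  57  57  60  15  15  15  16  26  27  26  25  28  25  25  25  41  40  39  39  38  24  26  57  56  55  56  56  62  54 131 215 213
178 216 217 218 129  55  59  55  57  59  58  60  19  17  18  21  22  17  18  17  20  18  21  18  17  15  19  18  16  18  30  55  53  57  57  55  59  52 129 216 214
180 218 218 219 129  55  65  54  56  53  58  57  17  18  17  20  20  20  21  19  18  19  20  18  16  19  16  24  20  18  28  57  56  57  55  55  66  53 129 218 216
182 217 218 218 128  55  55  55  57  58  58  60  15  19  19  15  21  19  20  18  15  19  18  20  18  16  22  17  17  21  37  56  56  55  55  56  60  53 130 218 215
184 218 216 218 155  54  59  57  50  53  52  53  35  33  42  43  44  43  44  39  39  39  37  39  39  38  39  38  35  36  44  57  54  55  55  53  64  56 129 219 215
186 217 217 218 156  58  58  
[... 2550 characters left out ...]
 187 188 167  33  28  37  35 131 129 132 131
218 134 134 132 136  32  38  24  33 140 191 190 191 192 193 195 118  31  62 110 125 151 127  86  45  76 192 187 186 186 187 187 191  33  31  37  34 131 131 131 133
220 135 133 133 135  32  37  30  31 187 191 192 195 193 195 200  31 103 158  59  49  55  71  93 136  58  78 190 188 190 189 190 196  55  29  35  32 133 130 131 129
222 134 133 132 133  32  39  24  35 197 193 194 195 191 194 115  99 111  43  38  41  40  42  41  52 154  42 194 192 193 195 193 193 114  26  36  33 132 131 129 129
224 134 135 132 135  32  35  18  55 194 190 189 190 187 192  58  64  37  40  42  42  42  42  40  38  51 141 165 193 191 190 187 186 170  13  37  32 134 130 130 128
```

Emit:
drive_tool(xyz=[[0, 0, -0.01], [0, 0, 0], [0, 0, 0]], turn=[[0, 0, 0.01], [0, 0, 0], [0, 0, 0]])

```text
time: 20.08
tool_pos: [0.564, -0.0344, 0.1233]
ee_rot: [3.142, 0.004, 1.54]
wrist_force: [-3.1, -0.2, 9.5]
finger_gap: 0.0232
finger_force: 30.0
```

Emit:
drive_tool(xyz=[[0, 0, 0], [0, 0, 0], [0, 0, 0]], turn=[[0, 0, 0.01], [0, 0, 0], [0, 0, 0]])

```text
time: 20.33
tool_pos: [0.5636, -0.0342, 0.1217]
ee_rot: [-3.14, 0.003, 1.479]
wrist_force: [1.0, -1.4, -1.7]
finger_gap: 0.0233
finger_force: 30.0
```

Emit:
drive_tool(xyz=[[0, 0, 0], [0, 0, 0], [0, 0, 0]], turn=[[0, 0, 0.01], [0, 0, 0], [0, 0, 0]])

```text
time: 20.58
tool_pos: [0.5635, -0.0341, 0.1216]
ee_rot: [-3.14, 0.003, 1.417]
wrist_force: [0.3, -0.8, -2.0]
finger_gap: 0.023
finger_force: 30.0
```

Emit:
drive_tool(xyz=[[0, 0, 0], [0, 0, 0], [0, 0, 0], [0, 0, 0], [0, 0, 0]], turn=[[0, 0, -0.015], [0, 0, -0.015], [0, 0, -0.01], [0, 0, 0], [0, 0, 0]])

```text
time: 21.0
tool_pos: [0.5639, -0.0344, 0.122]
ee_rot: [-3.14, 0.004, 1.665]
wrist_force: [1.8, -3.0, -1.1]
finger_gap: 0.0229
finger_force: 30.0
```

Emit:
drive_tool(xyz=[[0, 0, 0], [0, 0, 0], [0, 0, 0]], turn=[[0, 0, -0.01], [0, 0, 0], [0, 0, 0]])

```text
time: 21.25
tool_pos: [0.5639, -0.0344, 0.122]
ee_rot: [-3.14, 0.003, 1.726]
wrist_force: [2.7, -2.8, -0.8]
finger_gap: 0.0231
finger_force: 30.0
```

Emit:
drive_tool(xyz=[[0, 0, 0], [0, 0, 0], [0, 0, 0]], turn=[[0, 0, -0.01], [0, 0, 0], [0, 0, 0]])

```text
time: 21.5
tool_pos: [0.5639, -0.0343, 0.1221]
ee_rot: [-3.14, 0.003, 1.789]
wrist_force: [2.8, -2.6, -0.3]
finger_gap: 0.0232
finger_force: 30.0
```

Emit:
drive_tool(xyz=[[0, 0, 0], [0, 0, 0], [0, 0, 0], [0, 0, 0], [0, 0, 0]], turn=[[0, 0, 0.0175], [0, 0, 0.0175], [0, 0, 0.0175], [0, 0, 0], [0, 0, 0]])

```text
time: 21.92
tool_pos: [0.5631, -0.0338, 0.1216]
ee_rot: [-3.139, 0.003, 1.464]
wrist_force: [-1.1, -0.8, -2.3]
finger_gap: 0.0231
finger_force: 30.0
```

Emit:
drive_tool(xyz=[[0, 0, 0.025], [0, 0, 0], [0, 0, 0]], turn=[[0, 0, 0], [0, 0, 0], [0, 0, 0]])

```text
time: 22.17
tool_pos: [0.5634, -0.034, 0.1198]
ee_rot: [-3.14, 0.003, 1.463]
wrist_force: [0.7, -1.4, -2.1]
finger_gap: 0.0233
finger_force: 30.0
```

Emit:
drive_tool(xyz=[[0, 0, 0.05], [0, 0, 0.05], [0, 0, 0], [0, 0, 0]], turn=[[0, 0, 0], [0, 0, 0], [0, 0, 0], [0, 0, 0]])

```text
time: 22.5
tool_pos: [0.5634, -0.0341, 0.1121]
ee_rot: [-3.139, 0.003, 1.462]
wrist_force: [0.6, -1.1, -3.2]
finger_gap: 0.0229
finger_force: 30.0
```

Emit:
drive_tool(xyz=[[0, 0, 0.05], [0, 0, 0], [0, 0, 0]], turn=[[0, 0, 0], [0, 0, 0], [0, 0, 0]])

```text
time: 22.75
tool_pos: [0.5635, -0.0341, 0.1085]
ee_rot: [-3.14, 0.003, 1.462]
wrist_force: [0.8, -0.9, -2.8]
finger_gap: 0.023
finger_force: 30.0
```

Emit:
drive_tool(xyz=[[0, 0, 0.05], [0, 0, 0.04], [0, 0, 0], [0, 0, 0]], turn=[[0, 0, 0], [0, 0, 0], [0, 0, 0], [0, 0, 0]])

```text
time: 23.08
tool_pos: [0.5634, -0.0342, 0.1017]
ee_rot: [-3.14, 0.003, 1.462]
wrist_force: [0.1, -1.7, -3.5]
finger_gap: 0.0233
finger_force: 30.0
```

Emit:
drive_tool(xyz=[[0, 0, 0.02], [0, 0, 0], [0, 0, 0]], turn=[[0, 0, 0], [0, 0, 0], [0, 0, 0]])

```text
time: 23.33
tool_pos: [0.5637, -0.0343, 0.1008]
ee_rot: [-3.141, 0.004, 1.462]
wrist_force: [-0.4, -1.0, 0.2]
finger_gap: 0.0231
finger_force: 30.0
```

Emit:
drive_tool(xyz=[[0, 0, 0.01], [0, 0, 0], [0, 0, 0]], turn=[[0, 0, 0], [0, 0, 0], [0, 0, 0]])

```text
time: 23.58
tool_pos: [0.5637, -0.0344, 0.1007]
ee_rot: [-3.141, 0.004, 1.462]
wrist_force: [-3.5, -2.5, 6.2]
finger_gap: 0.023
finger_force: 30.0
```

Emit:
drive_tool(xyz=[[0, 0, 0], [0, 0, 0], [0, 0, 0], [0, 0, 0], [0, 0, 0]], turn=[[0, 0, 0], [0, 0, 0], [0, 0, 0], [0, 0, 0], [0, 0, 0]], gripper=0.55)

```text
time: 24.0
tool_pos: [0.5636, -0.0341, 0.0997]
ee_rot: [-3.14, 0.003, 1.462]
wrist_force: [0.2, 1.0, -0.2]
finger_gap: 0.0487
finger_force: 0.0
```

Emit:
drive_tool(xyz=[[0, 0, -0.2], [0, 0, -0.4], [0, 0, -0.5], [0, 0, -0.5], [0, 0, -0.5]], turn=[[0, 0, 0], [0, 0, 0], [0, 0, 0], [0, 0, 0], [0, 0, 0]])

```text
time: 24.42
tool_pos: [0.5635, -0.0335, 0.259]
ee_rot: [-3.14, 0.003, 1.462]
wrist_force: [0.0, 0.3, -0.2]
finger_gap: 0.0485
finger_force: 0.0
```

Emit:
drive_tool(xyz=[[-0.4, 0, -0.5], [-0.4, 0, -0.3], [0, 0, 0], [0, 0, 0]], turn=[[0, 0, 0], [0, 0, 0], [0, 0, 0], [0, 0, 0]])

```text
time: 24.75
tool_pos: [0.5579, -0.0901, 0.3131]
ee_rot: [3.141, 0.004, 1.46]
wrist_force: [0.3, 0.5, -0.2]
finger_gap: 0.0485
finger_force: 0.0
```

```bash
python3 -c "
from h import *
s,im=grab('wrist','w12.png'); print(s['tool_pos'],s['ee_rot'],s['wrist_force'],s['time'],s['joints'])
for d in viewer.pinpoint('gauge','wrist')[:3]: print(round(d['conf'],2),np.round(d['uv'],1),np.round(atz(im,d['uv'],.016,s),4))
for d in viewer.pinpoint('shutter_bar','wrist')[:3]: print(round(d['conf'],2),np.round(d['uv'],1),np.round(atz(im,d['uv'],.226,s),4))
a=cv2.imread('pics/w12.png')
cv2.imwrite('pics/c12.png',a)
"
```

```text
[ 0.55787582 -0.0900981   0.31307387] [3.14118341 0.00360702 1.4597417 ] [ 0.34843205  0.48196354 -0.23950437] 24.75 [-0.36603843  0.3740374   1.28507479 -0.00340082  1.48117515 -0.25468238]
0.75 [319.3 112.2] [ 0.5642 -0.032   0.016 ]
0.94 [337.8 271.6] [ 0.5658 -0.1356  0.226 ]
```

View pics/c12.png

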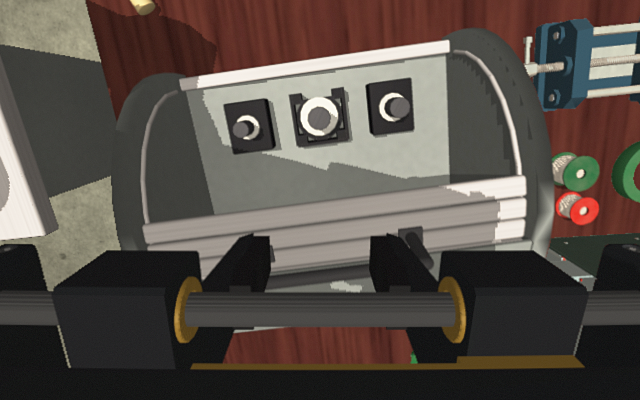

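```bash
python3 -c "
from h import *
P=np.pi
plan([((.565,-.1375,.32),(P,0,.015)),((.565,-.1375,.232),(P,0,.015))],step=.03,ang=.118)"
```

```text
xyz [[-0.049,0.013,-0.009],[-0.048,0.018,-0.009],[-0.045,0.024,-0.009],[-0.042,0.028,-0.009],[-0.039,0.033,-0.009]] turn [[-0.0,0.0001,0.0177],[-0.0,0.0001,0.0177],[-0.0,0.0001,0.0177],[-0.0,0.0001,0.0177],[-0.0,0.0001,0.0177]]
xyz [[-0.035,0.037,-0.009],[-0.031,0.041,-0.009],[-0.026,0.044,-0.009],[-0.021,0.047,-0.009],[-0.016,0.049,-0.009]] turn [[-0.0,0.0001,0.0177],[-0.0,0.0001,0.0177],[-0.0,0.0001,0.0177],[-0.0,0.0001,0.0177],[-0.0,0.0001,0.0177]]
xyz [[-0.01,0.05,-0.009],[-0.005,0.051,-0.009],[0.001,0.051,-0.009],[0.0,-0.0,0.391],[0.0,-0.0,0.391]] turn [[-0.0,0.0001,0.0177],[-0.0,0.0001,0.0177],[-0.0,0.0001,0.0177],[0.0,0.0,0.0],[0.0,0.0,0.0]]
xyz [[0.0,-0.0,0.391]] turn [[0.0,0.0,0.0]]
```

Emit:
drive_tool(xyz=[[-0.05, 0.013, -0.009], [-0.048, 0.018, -0.009], [-0.045, 0.024, -0.009], [-0.042, 0.028, -0.009], [-0.039, 0.033, -0.009]], turn=[[0, 0, 0.0177], [0, 0, 0.0177], [0, 0, 0.0177], [0, 0, 0.0177], [0, 0, 0.0177]], gripper=0.45)

```text
time: 25.32
tool_pos: [0.5606, -0.1072, 0.3147]
ee_rot: [-3.14, 0.004, 0.901]
wrist_force: [-0.4, 0.6, -0.6]
finger_gap: 0.0401
finger_force: 0.0
```

Emit:
drive_tool(xyz=[[-0.035, 0.037, -0.009], [-0.031, 0.041, -0.009], [-0.026, 0.044, -0.009], [-0.021, 0.047, -0.009], [-0.016, 0.049, -0.009]], turn=[[0, 0, 0.0177], [0, 0, 0.0177], [0, 0, 0.0177], [0, 0, 0.0177], [0, 0, 0.0177]])

```text
time: 25.73
tool_pos: [0.5635, -0.1262, 0.3182]
ee_rot: [3.141, 0.004, 0.345]
wrist_force: [-0.5, -0.2, -1.0]
finger_gap: 0.0397
finger_force: 0.0
```

Emit:
drive_tool(xyz=[[-0.01, 0.05, -0.009], [-0.005, 0.051, -0.009], [0, 0.051, -0.009], [0, 0, 0], [0, 0, 0]], turn=[[0, 0, 0.0177], [0, 0, 0.0177], [0, 0, 0.0177], [0, 0, 0], [0, 0, 0]])

```text
time: 26.15
tool_pos: [0.5651, -0.1378, 0.3205]
ee_rot: [3.139, 0.003, 0.02]
wrist_force: [-0.2, 0.8, -0.0]
finger_gap: 0.0389
finger_force: 0.0
```

Now descend onto the bar and close.

Emit:
drive_tool(xyz=[[0, 0, 0.3], [0, 0, 0.3], [0, 0, 0.3], [0, 0, 0.28], [0, 0, 0]], turn=[[0, 0, 0], [0, 0, 0], [0, 0, 0], [0, 0, 0], [0, 0, 0]])

```text
time: 26.57
tool_pos: [0.5636, -0.1375, 0.2286]
ee_rot: [-3.141, 0.009, 0.02]
wrist_force: [-0.2, -0.3, -0.2]
finger_gap: 0.0396
finger_force: 0.0
```

Emit:
drive_tool(xyz=[[0, 0, 0], [0, 0, 0], [0, 0, 0]], turn=[[0, 0, 0], [0, 0, 0], [0, 0, 0]])

```text
time: 26.82
tool_pos: [0.5654, -0.1388, 0.2345]
ee_rot: [3.137, -0.001, 0.017]
wrist_force: [0.2, -0.1, 0.4]
finger_gap: 0.0399
finger_force: 0.0
```

Emit:
drive_tool(xyz=[[0, 0, 0], [0, 0, 0], [0, 0, 0], [0, 0, 0], [0, 0, 0]], turn=[[0, 0, 0], [0, 0, 0], [0, 0, 0], [0, 0, 0], [0, 0, 0]], gripper=0)

```text
time: 27.23
tool_pos: [0.565, -0.1388, 0.2331]
ee_rot: [3.139, 0.001, 0.016]
wrist_force: [-0.1, -0.4, 5.3]
finger_gap: 0.0084
finger_force: 29.4
```

```bash
python3 -c "
from arc import *
s,g,Rt=where(); print(g,s['ee_rot'],s['finger_gap'],s['finger_force'],s['wrist_force'],s['time'])
ay=-.1238; q0=np.arctan2(g[2]-.035,g[1]-ay)-np.radians(16); print(q0,np.hypot(g[2]-.035,g[1]-ay))
W=arc(ay,.035,g[0]+.001,.018,q0,.10,0,.70,25)
print(W[-1]); plan(W)"
```

```text
[ 0.56497744 -0.13877082  0.22711664] [3.13856000e+00 1.43226713e-03 1.60468489e-02] 0.008355554783663394 29.387786239385605 [-0.13190005 -0.35329473  5.26958398] 27.2333
1.3693121612147927 0.19269905920499206
(array([0.56269762, 0.05839257, 0.11067251]), array([2.44159265, 0.        , 0.018     ]))
xyz [[0.017,-0.132,0.002],[0.0,-0.132,-0.004],[-0.0,-0.132,-0.001],[0.0,-0.132,0.002],[0.0,-0.132,0.005]] turn [[-0.004,0.0002,-0.0003],[-0.0045,0.0,0.0],[-0.0045,-0.0,-0.0],[-0.0045,-0.0,-0.0],[-0.0045,0.0,0.0]]
xyz [[-0.0,-0.132,0.008],[0.0,-0.132,0.011],[-0.0,-0.131,0.014],[-0.0,-0.131,0.017],[0.0,-0.131,0.02]] turn [[-0.0045,-0.0,-0.0],[-0.0045,-0.0,-0.0],[-0.0045,0.0,0.0],[-0.0045,0.0,-0.0],[-0.0045,0.0,0.0]]
xyz [[-0.0,-0.13,0.023],[0.0,-0.13,0.026],[0.0,-0.129,0.029],[-0.0,-0.128,0.031],[0.0,-0.128,0.034]] turn [[-0.0045,-0.0,0.0],[-0.0045,0.0,0.0],[-0.0045,0.0,-0.0],[-0.0045,-0.0,0.0],[-0.0045,0.0,-0.0]]
xyz [[-0.0,-0.127,0.037],[0.0,-0.126,0.04],[0.0,-0.125,0.043],[-0.0,-0.124,0.046],[0.0,-0.123,0.048]] turn [[-0.0045,0.0,0.0],[-0.0045,-0.0,0.0],[-0.0045,0.0,0.0],[-0.0045,0.0,-0.0],[-0.0045,-0.0,0.0]]
xyz [[0.0,-0.122,0.051],[-0.0,-0.121,0.054],[-0.0,-0.119,0.056],[-0.0,-0.118,0.059],[0.0,-0.117,0.062]] turn [[-0.0045,0.0,0.0],[-0.0045,-0.0,0.0],[-0.0045,0.0,-0.0],[-0.0045,-0.0,0.0],[-0.0045,-0.0,0.0]]
```

Emit:
drive_tool(xyz=[[0, -0.132, 0], [0, -0.132, -0.003], [0, -0.132, 0], [0, -0.132, 0.002], [0, -0.132, 0.005]], turn=[[-0.004, 0, 0], [-0.0045, 0, 0], [-0.0045, 0, 0], [-0.0045, 0, 0], [-0.0045, 0, 0]])

```text
time: 27.65
tool_pos: [0.5639, -0.0905, 0.2306]
ee_rot: [2.996, 0.002, 0.015]
wrist_force: [-4.0, -6.5, 2.1]
finger_gap: 0.0082
finger_force: 29.5
```

Emit:
drive_tool(xyz=[[0, -0.132, 0.008], [0, -0.132, 0.011], [0, -0.131, 0.014], [0, -0.131, 0.017], [0, -0.131, 0.02]], turn=[[-0.0045, 0, 0], [-0.0045, 0, 0], [-0.0045, 0, 0], [-0.0045, 0, 0], [-0.0045, 0, 0]])

```text
time: 28.07
tool_pos: [0.5629, -0.0431, 0.2154]
ee_rot: [2.855, 0.003, 0.015]
wrist_force: [-4.4, -6.5, 1.5]
finger_gap: 0.0084
finger_force: 29.6
```

Emit:
drive_tool(xyz=[[0, -0.13, 0.023], [0, -0.13, 0.026], [0, -0.129, 0.029], [0, -0.128, 0.031], [0, -0.128, 0.034]], turn=[[-0.0045, 0, 0], [-0.0045, 0, 0], [-0.0045, 0, 0], [-0.0045, 0, 0], [-0.0045, 0, 0]])

```text
time: 28.48
tool_pos: [0.562, -0.0011, 0.1889]
ee_rot: [2.714, 0.004, 0.015]
wrist_force: [-4.3, -6.8, 1.1]
finger_gap: 0.0082
finger_force: 29.8
```

Emit:
drive_tool(xyz=[[0, -0.127, 0.037], [0, -0.126, 0.04], [0, -0.125, 0.043], [0, -0.124, 0.046], [0, -0.123, 0.048]], turn=[[-0.0045, 0, 0], [-0.0045, 0, 0], [-0.0045, 0, 0], [-0.0045, 0, 0], [-0.0045, 0, 0]])

```text
time: 28.9
tool_pos: [0.5612, 0.0328, 0.1528]
ee_rot: [2.572, 0.005, 0.014]
wrist_force: [-5.0, -7.8, 1.5]
finger_gap: 0.0078
finger_force: 30.0
```

```bash
python3 -c "
from arc import *
s,g,Rt=where(); print(g,s['ee_rot'],s['finger_gap'],s['finger_force'],s['wrist_force'],s['time'])
ay=-.1238; q0=np.arctan2(g[2]-.035,g[1]-ay)-np.radians(16); print(q0,np.hypot(g[2]-.035,g[1]-ay))
W=arc(ay,.035,g[0]-.001,.018,q0,.08,np.pi-s['ee_rot'][0],.70,8)
plan(W)"
```

```text
[0.56118372 0.0296043  0.14773615] [2.57190584 0.00467599 0.01447521] 0.0077599834532997005 29.95564350494533 [-5.02192106 -7.84616588  1.52802615] 28.9
0.35451133874523705 0.1903741521348981
xyz [[-0.051,-0.091,0.013],[0.0,-0.082,0.034],[-0.0,-0.081,0.036],[-0.0,-0.081,0.037],[-0.0,-0.08,0.039]] turn [[-0.0026,0.0009,-0.0001],[-0.0026,-0.0,0.0],[-0.0026,0.0,-0.0],[-0.0026,-0.0,0.0],[-0.0026,0.0,-0.0]]
xyz [[0.0,-0.079,0.04],[0.0,-0.079,0.042],[0.0,-0.078,0.043]] turn [[-0.0026,-0.0,-0.0],[-0.0026,0.0,0.0],[-0.0026,-0.0,0.0]]
```

Emit:
drive_tool(xyz=[[-0.02, -0.085, 0.025], [0, -0.082, 0.034], [0, -0.081, 0.036], [0, -0.081, 0.037], [0, -0.08, 0.039]], turn=[[-0.0026, 0, 0], [-0.0026, 0, 0], [-0.0026, 0, 0], [-0.0026, 0, 0], [-0.0026, 0, 0]])

```text
time: 29.32
tool_pos: [0.5606, 0.0501, 0.1253]
ee_rot: [2.49, 0.002, 0.015]
wrist_force: [3.6, -12.2, -0.1]
finger_gap: 0.0085
finger_force: 30.3
```

Emit:
drive_tool(xyz=[[0, -0.079, 0.04], [0, -0.079, 0.042], [0, -0.078, 0.043], [0, 0, 0], [0, 0, 0]], turn=[[-0.0026, 0, 0], [-0.0026, 0, 0], [-0.0026, 0, 0], [0, 0, 0], [0, 0, 0]])

```text
time: 29.73
tool_pos: [0.5604, 0.0589, 0.106]
ee_rot: [2.444, 0.003, 0.016]
wrist_force: [5.1, -10.0, -8.1]
finger_gap: 0.0082
finger_force: 30.7
```

```bash
python3 -c "
from arc import *
s,g,Rt=where(); print(g,s['ee_rot'],s['finger_gap'],s['finger_force'],s['wrist_force'],s['time'])
ay=-.1238; q0=np.arctan2(g[2]-.035,g[1]-ay)-np.radians(16); print(q0,np.hypot(g[2]-.035,g[1]-ay))
W=arc(ay,.035,g[0],.015,q0,-.03,np.pi-s['ee_rot'][0],.70,5)
plan(W)"
```

```text
[0.56045129 0.0550292  0.10142029] [2.44392861 0.00256247 0.01625803] 0.008167835297657668 30.67885648459196 [ 5.09547584 -9.98717217 -8.11414075] 29.7333
0.0763734660806753 0.19076566701214473
xyz [[-0.036,-0.056,0.013],[-0.0,-0.046,0.028],[-0.0,-0.046,0.029],[0.0,-0.045,0.03],[0.0,-0.045,0.031]] turn [[-0.0001,0.0002,0.0004],[-0.0001,-0.0,-0.0],[-0.0001,0.0,0.0],[-0.0001,0.0,-0.0],[-0.0001,-0.0,0.0]]
```

Emit:
drive_tool(xyz=[[0, -0.048, 0.025], [0, -0.046, 0.028], [0, 0, 0], [0, 0, 0]], turn=[[0, 0, 0], [0, 0, 0], [0, 0, 0], [0, 0, 0]])

```text
time: 30.07
tool_pos: [0.5604, 0.0615, 0.0991]
ee_rot: [2.443, 0.002, 0.016]
wrist_force: [4.0, -10.2, -5.0]
finger_gap: 0.0086
finger_force: 30.6
```

Emit:
drive_tool(xyz=[[0, -0.046, 0.029], [0, 0, 0], [0, 0, 0]], turn=[[0, 0, 0], [0, 0, 0], [0, 0, 0]])

```text
time: 30.32
tool_pos: [0.5603, 0.0626, 0.0954]
ee_rot: [2.443, 0.002, 0.016]
wrist_force: [3.2, -10.3, -3.9]
finger_gap: 0.0083
finger_force: 30.4
```

Emit:
drive_tool(xyz=[[0, -0.023, 0.015], [0, 0, 0], [0, 0, 0]], turn=[[0, 0, 0], [0, 0, 0], [0, 0, 0]])

```text
time: 30.57
tool_pos: [0.5603, 0.063, 0.0937]
ee_rot: [2.443, 0.002, 0.015]
wrist_force: [3.1, -11.2, -1.9]
finger_gap: 0.0086
finger_force: 30.3
```

Emit:
drive_tool(xyz=[[0, -0.012, 0.025], [0, 0, 0], [0, 0, 0]], turn=[[0, 0, 0], [0, 0, 0], [0, 0, 0]])

```text
time: 30.82
tool_pos: [0.5604, 0.0633, 0.0921]
ee_rot: [2.444, 0.001, 0.016]
wrist_force: [0.7, -7.2, 2.5]
finger_gap: 0.0086
finger_force: 29.8
```

Emit:
drive_tool(xyz=[[0, -0.012, 0.025], [0, 0, 0], [0, 0, 0]], turn=[[0, 0, 0], [0, 0, 0], [0, 0, 0]])

```text
time: 31.07
tool_pos: [0.5605, 0.0632, 0.0918]
ee_rot: [2.442, -0.0, 0.015]
wrist_force: [-4.9, -1.1, 15.8]
finger_gap: 0.0081
finger_force: 28.7
```

Emit:
drive_tool(xyz=[[0, 0, 0.008], [0, 0, 0], [0, 0, 0]], turn=[[0, 0, 0], [0, 0, 0], [0, 0, 0]])

```text
time: 31.32
tool_pos: [0.5605, 0.0632, 0.0918]
ee_rot: [2.442, -0.001, 0.016]
wrist_force: [-5.7, 0.8, 19.0]
finger_gap: 0.0081
finger_force: 28.3
```

Emit:
drive_tool(xyz=[[0, 0, 0], [0, 0, 0], [0, 0, 0], [0, 0, 0]], turn=[[0, 0, 0], [0, 0, 0], [0, 0, 0], [0, 0, 0]], gripper=0.4)

```text
time: 31.65
tool_pos: [0.5599, 0.0633, 0.0886]
ee_rot: [2.446, 0.002, 0.016]
wrist_force: [-0.1, 0.5, -0.5]
finger_gap: 0.0327
finger_force: 0.0
```

Emit:
drive_tool(xyz=[[0, 0, -0.1], [0, 0, -0.3], [0, 0, -0.4], [0, 0, -0.4], [0, 0, -0.4]], turn=[[0, 0, 0], [0, 0, 0], [0, 0, 0], [0, 0, 0], [0, 0, 0]])

```text
time: 32.07
tool_pos: [0.5586, 0.1414, 0.1824]
ee_rot: [2.446, 0.002, 0.016]
wrist_force: [0.9, 0.4, 0.1]
finger_gap: 0.0353
finger_force: 0.0
```

Emit:
drive_tool(xyz=[[0, 0, -0.2], [0, 0, 0], [0, 0, 0], [0, 0, 0]], turn=[[0, 0, 0], [0, 0, 0], [0, 0, 0], [0, 0, 0]])

```text
time: 32.4
tool_pos: [0.5584, 0.1492, 0.1914]
ee_rot: [2.445, 0.004, 0.016]
wrist_force: [-0.0, 0.2, -0.6]
finger_gap: 0.0353
finger_force: 0.0
```

```bash
python3 -c "
from h import *
s,im=grab('wrist','w13.png'); print(s['tool_pos'],s['ee_rot'],s['wrist_force'],s['time'])
ax=np.array([.5643,-.1238,.035])
for q in (0,.02,.05): print(q,proj(im,[ax+[-.003,.192*np.cos(.2793+q),.192*np.sin(.2793+q)]],s))
print([(d['conf'],d['uv']) for d in viewer.pinpoint('shutter_bar','wrist')])
b=cv2.imread('pics/w13.png',0); u=proj(im,[ax+[0,.192*np.cos(.28),.192*np.sin(.28)]],s)[0].astype(int)
for dr in (-40,-20,0): print([int(v) for v in b[u[1]+dr,u[0]-16:u[0]+18]])
"
```

```text
[0.55840584 0.14922821 0.19139146] [2.44494966 0.00364259 0.01551499] [-0.03709344  0.23127871 -0.60275816] 32.4
0 [[322.14659573 190.92307769]]
0.02 [[326.154448   191.63807889]]
0.05 [[332.37585278 192.69399842]]
[(0.79, [318.9, 191.6])]
[237, 240, 236, 232, 235, 240, 170, 154, 153, 136, 71, 43, 58, 71, 80, 87, 94, 102, 109, 108, 102, 91, 98, 216, 241, 172, 118, 139, 145, 146, 151, 154, 154, 154]
[231, 241, 237, 234, 235, 241, 169, 153, 154, 149, 91, 44, 53, 70, 80, 86, 94, 102, 108, 108, 105, 90, 97, 224, 243, 172, 114, 138, 144, 146, 150, 153, 153, 153]
[224, 240, 237, 235, 235, 240, 168, 152, 158, 157, 91, 44, 54, 69, 77, 86, 94, 100, 107, 108, 102, 91, 113, 223, 240, 249, 139, 135, 141, 146, 149, 152, 152, 153]
```

```bash
python3 -c "
from h import *
print(job_done())"
```

```text
the job is handed in; nothing more can be done
None
```

The job is handed in: the D gauge went into its nest flat to flat under light force and looked upright in the wrist picture. The shutter was eased down until I felt it seat on the sill, and the arm was clear at 32.4 s of the 72 s. The hand-in gave no verdict, and I took no final check of the bystanders; no unexpected contact force showed.

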